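# Hold the bleed block in a brake caliper

## Task

Pull the orange transport spacer up out of the brake caliper's window and leave it in the grey parts tray. Then take the blue bleed block from its wooden rest, pass it straight down through the empty window until its white line is level with the top of the caliper, and finish holding it there: keep it gripped, not jammed hard against the caliper, and do not let go. Leave the tape roll, the screwdriver and the pliers where they are.

Things in the scene. Friction and masses are not known exactly. Their poses are not given: they have to be found in the camera images.
- window (a point): centre of the mouth of the brake caliper's window, at the caliper's flat top face, 105 mm above the bench. The window is a straight vertical through slot with square edges, 12 mm along this point's x by 37 mm along its y, 28 mm deep, open below; z is up
- fixture: dark grey brake caliper in a bench fixture, all fixed; origin at the centre of its underside, axes as the window's. Caliper 46 (x) x 84 (y) mm, 56 mm over its round piston caps, top at 105 mm, underside at 77 mm; free space below it down to the aluminium base, 100 x 150 x 12 mm. Two grey posts at y = +-49 mm, tops 10 mm below the caliper's top
- spacer: orange plastic transport spacer, 30 g, standing loose in the window, its axes along the window's. Origin: centre of the underside of its shoulder, which rests on the caliper's top. Below: a blade 8 (x) x 32 (y) x 24 mm, down in the window. Shoulder 8 x 52 x 5 mm. Above: a pull tab 10 (x) x 26 (y) x 45 mm high. It must rise over 24 mm to come free
- spacer_tab (a point): centre of the spacer's pull tab, half-way up the tab's faces, 27.5 mm above the spacer's origin; to be gripped across its 10 mm thickness (x); y is along its width, z up
- tray_in (a point): centre of the inner floor of the grey plastic parts tray, an open box 170 (x) x 140 (y) x 25 mm high with 4 mm walls, fixed to the bench. Floor about 4 mm above the bench
- bleed_block: the blue aluminium bleed block, 90 g: a straight upright bar 10 (x) x 34 (y) x 100 mm high. The lowest 6 mm taper to a nose 6 x 30 mm. Origin: centre of its foot, z up along its length; a half turn makes no difference. At the start it stands loose in the pocket of its rest
- block_center (a point): centre of the bleed block, 50 mm above its foot, axes as the block's. Grip across its 10 mm thickness (x), in the upper part (about 25 mm above this centre), so that the fingers stay clear of the caliper later
- block_line (a point): centre of the block at its white line (3 mm high, painted all round), 38 mm above its foot and 12 mm below block_center, axes as the block's
- rest: wooden tool rest 60 (x) x 80 (y) x 34 mm high, fixed to the bench, origin at the centre of its underside. Its pocket, 14 (x) x 38 (y) mm, open above, is 22 mm deep: the block's foot stands 12 mm above the bench
- tape: bystander: yellow tape roll, 64 mm across, 18 mm high, lying on the bench; origin at the centre of its underside
- screwdriver: bystander: screwdriver with a green handle, about 200 mm long, lying on the bench along its x
- pliers: bystander: pliers with red handles, about 165 mm long, 12 mm high, lying on the bench along its x; origin under the pivot

How it is judged:
On the way:
1. the spacer is out of the caliper and left in the tray, released (x of spacer_tab in the frame of tray_in between -0.08 and 0.08 m and y of spacer_tab in the frame of tray_in between -0.065 and 0.065 m and z of spacer_tab in the frame of tray_in between -0.005 and 0.065 m and contact force between the fingers and spacer below 0.2 N and linear speed of spacer below 0.03 m/s), for 0.2 s.
At the end, for the whole second after the job is handed in: Spacer at rest in the tray (tab centre within its outline, under 65 mm above its floor), untouched. Bleed block gripped (over 1 N), under 15 N on the fixture, upright (0.12 rad) in the window, line within 7 mm of the caliper's top, centred to 3 mm across and 4 mm along the window (all of step 1 and contact force between the fingers and bleed_block above 1 N and z of block_line in the frame of window between -0.007 and 0.007 m and x of block_line in the frame of window between -0.003 and 0.003 m and y of block_line in the frame of window between -0.004 and 0.004 m and contact force between bleed_block and fixture below 15 N and angle between block_line's own z axis and vertical below 0.12 rad); the arm keeps its last pose, push and grip.
It fails at once if the tape roll is moved more than 30 mm (distance of tape from where it was at the start of the episode above 0.03 m).
It fails at once if the screwdriver is moved more than 30 mm (distance of screwdriver from where it was at the start of the episode above 0.03 m).
It fails at once if the pliers is moved more than 30 mm (distance of pliers from where it was at the start of the episode above 0.03 m).
It also fails if it takes over 72 s, if anything falls off the work surface, if the arm or the gripper's body presses on something with over 40 N, if the wrist force passes 120 N, or if a joint passes its speed limit or range.

## Robot

A 6-joint arm with a two-finger parallel gripper is mounted at the origin on the work surface. World frame = base frame: x ahead of the robot, y to its left, z up, the work surface at z = 0. Lengths are in m, angles in rad, forces in N, time in s.
With the tool pointing down it reaches from about 0.35 to 0.975 m from the base axis. Payload 4.9 kg.
Tool frame: the origin (TCP) lies at the very end of the fingers, on their centre line; the grasp point (between the pads) lies 19 mm behind it; z points along the fingers, x is the direction in which the jaws open and shut, and the axes are right-handed (so a half turn about z gives the same grasp; the last joint's range is limited). The gripper opens to 85 mm and grips with 20 to 120 N. Pads are 22 mm wide; open, the fingers measure 114 mm over their backs; the gripper's body (76 mm by 85 mm) begins 54 mm behind the grasp point. The pads swing forward as they close: fully open they stand 13 mm farther back than shut.
Start: joints at [-1.438, 0.053, 1.613, -0, 1.476, -0.119], TCP at [0.156, -0.605, 0.203] pointing down, gripper open.
Joint ranges: [-3.01, 3.01], [-1.01, 2.22], [0.06, 2.58], [-1.02, 4.17], [0.09, 2.62], [-3.14, 3.14]. Speed limits (rad/s): [2.57, 2.57, 3.14, 3.14, 3.14, 3.14].

## Interface

Orientations are given as a rotation vector (axis times angle).
In Python, from station import ctrl, get_image, calibration, job gives the robot as it stands.
- The arm moves only by the tool jog_arm, never from a script. Its argument "deltas" is a list of rows, each a list of 3 entries, a list of its own where there are three numbers: the turn, a rotation vector about the tool's x, y, z in degrees, then the shift along the tool's x, y, z in m, then the finger opening in m, from 0 to 0.0854. In form: [[[ax, ay, az], [tx, ty, tz], gripper], ...]. A call has 1 to 12 rows; each row is the pose to reach, as a shift and turn from the pose commanded when the call began, along the tool's axes at that moment; what a row does not reach only later rows make up. A row lasts 1/12 s, in which the tool goes at most 41.7 mm and 7.16 degrees, less where a joint would pass 70% of its speed; a pose out of reach is approached as far as the arm can. A call with a gripper value outside its range is refused whole. The fingers move at their own pace and stop on an object; "squeeze" is the grip in N (left out, the last holds). Time passes only in rows, so rows that repeat a pose let the fingers close. It gives the time, the measured TCP pose, the force and the opening at its end, in the units of the state.
- ctrl.get_obs(): the state, without advancing time (a new reading comes with each control period).
- get_image(name): name is "scene" or "top"; returns the picture (400x640x3 uint8, red, green, blue); there is no depth.
- calibration(name): a dict with "mtx" (3x3 intrinsics, pixels), "origin" and "rotation" of the camera in the world. Camera axes: x right, y up, looking along -z (the intrinsics and any distortion apply to the point x, -y, -z); pixel columns grow to the right and rows downward; lengths in m; the calibration is good to about 2 mm. A picture is of the moment at which its call begins. calibration takes no time and is no camera call.
- job.finish_job(): hands the job in, once; it reports no verdict.
The state is a dict: "t": time; "q": joint angles; "dq": joint speeds; "effort": joint torques, N m; "tool_pos": TCP position; "tool_rot": TCP orientation; "contact_force": force on the tool from outside, world axes, zero at the start; "wrist_torque": the same for the moment, N m; "opening": finger opening in m.
Only numpy, scipy, OpenCV 4.12 (cv2) and the standard library are available. Lean on these libraries where they do the work, as an engineer would, in place of code of your own. Each camera call takes 0.05 s, during which the arm holds its last target.

## Working session

There is one attempt and no reset: what is moved stays moved. The work goes in short steps, Python scripts to look and compute and a tool call to move; the robot and the scene stay as the last step left them, time stands still between calls to the robot, and variables do not carry over. Pictures are saved under pics/ and viewed, and the job is handed in when it is done.

Besides the shell and the picture viewer there is one more tool, called after "Request:" as name(argument=value, ...), one argument or row to a line, values as JSON. jog_arm: Moves the arm, as the interface text tells. Its arguments: {"type":"object","properties":{"deltas":{"type":"array","items":{"type":"array"}},"squeeze":{"type":"number"}},"required":["deltas"]}

```bash
mkdir -p pics; ls; python3 - <<'E'
from station import ctrl,get_image,calibration,job
import cv2,numpy as np
np.set_printoptions(precision=4,suppress=True)
for n in("scene","top"):
    im=get_image(n);cv2.imwrite(f"pics/{n}0.png",im[:,:,::-1]);c=calibration(n);print(n,c)
o=ctrl.get_obs();print(o)
E
```

```text
pics
scene {'mtx': array([[400.7888,   0.    , 313.4151],
       [  0.    , 400.7888, 199.0672],
       [  0.    ,   0.    ,   1.    ]]), 'origin': array([1.1796, 0.2632, 0.7509]), 'rotation': array([0.5425, 0.8003, 1.8668])}
top {'mtx': array([[389.9116,   0.    , 321.3206],
       [  0.    , 389.9116, 203.3427],
       [  0.    ,   0.    ,   1.    ]]), 'origin': array([ 0.4488, -0.0065,  1.1027]), 'rotation': array([ 0.12  , -0.088 , -1.5943])}
{'t': 0.1, 'q': array([-1.438 ,  0.0533,  1.6142,  0.    ,  1.476 , -0.119 ]), 'dq': array([-0.0006, -0.0011, -0.0031, -0.0016, -0.0014, -0.0006]), 'effort': array([  0.0011, -39.4904, -37.1362,  -0.    ,   0.004 ,   0.    ]), 'tool_pos': array([ 0.1556, -0.6047,  0.2019]), 'tool_rot': array([-2.4818,  1.9241,  0.0021]), 'contact_force': array([-0.2828, -0.5004,  0.4809]), 'wrist_torque': array([-0.027 ,  0.0278,  0.0114]), 'opening': 0.08537395781433865}
```

View pics/scene0.png

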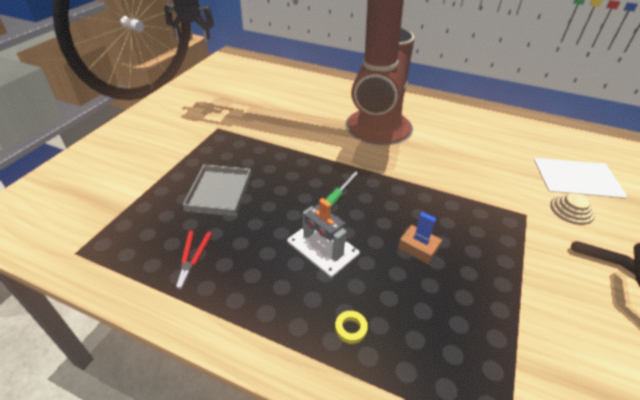

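View pics/top0.png

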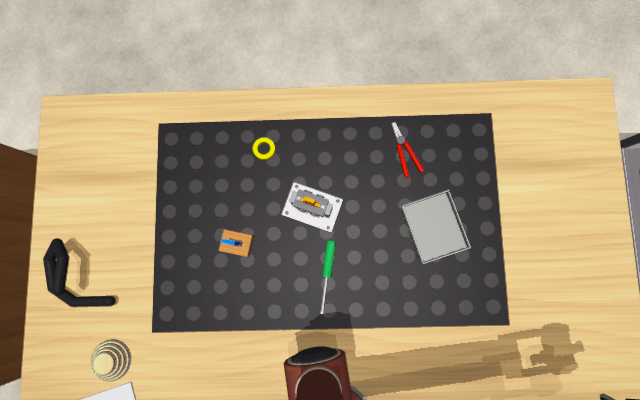

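The scene view shows the caliper near (325,235), the block at (425,230), the tray at (218,190), the pliers at (192,255) and the tape at (351,327). In the top view they are at: caliper (312,204), rest (236,243), tray (436,226), screwdriver (327,270). Next I'll enlarge the parts that matter.

```bash
python3 - <<'E'
import cv2,numpy as np
t=cv2.imread("pics/top0.png");s=cv2.imread("pics/scene0.png")
f=lambda im,x,y,w,h,k:cv2.resize(im[y:y+h,x:x+w],None,fx=k,fy=k,interpolation=cv2.INTER_CUBIC)
a=f(t,210,170,150,100,5);cv2.imwrite("pics/t_crop0.png",a)
b=f(s,280,170,170,110,4.7);cv2.imwrite("pics/s_crop0.png",b)
E
```

```text
(no output)
```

View pics/t_crop0.png

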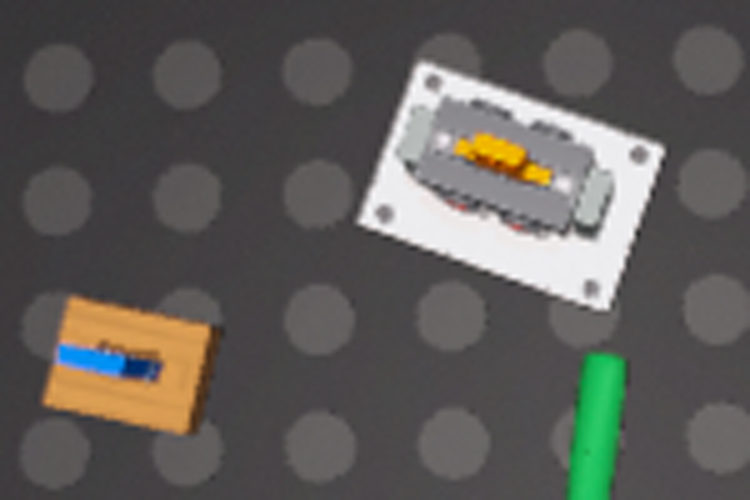

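View pics/s_crop0.png

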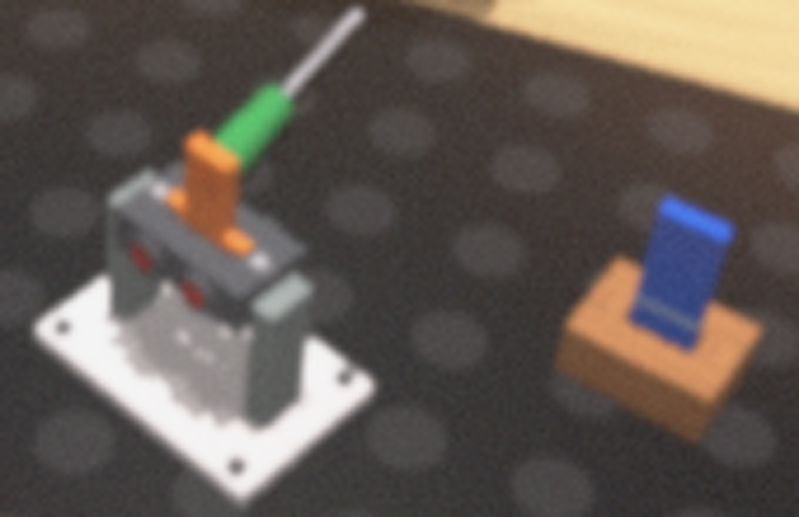

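```bash
cat > h.py <<'E'
import cv2,numpy as np
from scipy.spatial.transform import Rotation as R
from station import calibration
np.set_printoptions(precision=4,suppress=True)
C={n:calibration(n) for n in("scene","top")}
def ray(n,uv):
    c=C[n];d=np.linalg.inv(c["mtx"])@np.array([uv[0],uv[1],1.]);d=R.from_rotvec(c["rotation"]).as_matrix()@np.array([d[0],-d[1],-d[2]])
    return c["origin"],d/np.linalg.norm(d)
def onz(n,uv,z):
    o,d=ray(n,uv);return o+d*(z-o[2])/d[2]
def proj(n,p):
    c=C[n];q=R.from_rotvec(c["rotation"]).as_matrix().T@(np.asarray(p)-c["origin"]);u=c["mtx"]@np.array([q[0],-q[1],-q[2]]);return u[:2]/u[2]
def tri(u,v):
    o1,d1=ray("top",u);o2,d2=ray("scene",v)
    A=np.stack([d1,-d2],1);s=np.linalg.lstsq(A,o2-o1,rcond=None)[0]
    a=o1+s[0]*d1;b=o2+s[1]*d2;return (a+b)/2,np.linalg.norm(a-b)
def comps(im,lo,hi,amin=8,roi=None):
    hsv=cv2.cvtColor(im,cv2.COLOR_BGR2HSV);m=cv2.inRange(hsv,np.array(lo),np.array(hi))
    if roi: k=np.zeros_like(m);x,y,w,h=roi;k[y:y+h,x:x+w]=1;m=m*k
    n,l,st,ce=cv2.connectedComponentsWithStats(m);out=[]
    for i in range(1,n):
        if st[i,4]>=amin:
            c=max(cv2.findContours((l==i).astype(np.uint8),0,1)[0],key=len)
            out.append((st[i,4],ce[i],cv2.minAreaRect(c),c))
    return sorted(out,key=lambda a:-a[0])
E
python3 - <<'E'
from h import *
t=cv2.imread("pics/top0.png");s=cv2.imread("pics/scene0.png")
ht=cv2.cvtColor(t,cv2.COLOR_BGR2HSV);hs=cv2.cvtColor(s,cv2.COLOR_BGR2HSV)
for nm,im,n,lo,hi,roi in[("plate",t,"top",(0,0,150),(180,40,255),(270,170,90,75)),
 ("plate",s,"scene",(0,0,190),(180,30,255),(280,210,90,70)),
 ("blue",t,"top",(100,100,40),(125,255,255),(210,220,60,50)),("bluebright",t,"top",(100,100,170),(125,255,255),(210,220,60,50)),
 ("blue",s,"scene",(100,80,40),(130,255,255),(400,200,60,60)),("bluebright",s,"scene",(100,80,180),(130,255,255),(400,200,60,60)),
 ("rest",t,"top",(8,90,170),(20,200,255),(210,220,60,50)),
 ("orange",t,"top",(10,200,70),(30,255,255),(280,180,70,50)),("orangebright",t,"top",(10,200,200),(30,255,255),(280,180,70,50)),
 ("orange",s,"scene",(5,150,100),(20,255,255),(300,190,50,40)),("orangebright",s,"scene",(5,150,215),(20,255,255),(300,190,50,40)),
 ("tray",t,"top",(0,0,120),(180,60,255),(390,180,90,90))]:
    print(nm,n,[(a,c,[np.round(x,2) for x in r]) for a,c,r,_ in comps(im,lo,hi,8,roi)])
E
```

```text
plate top [(np.int32(1233), array([312.4704, 208.399 ]), [array([311.89, 206.71]), array([52.87, 35.32]), np.float64(19.65)])]
plate scene [(np.int32(882), array([322.3322, 253.8798]), [array([322.94, 245.95]), array([63.25, 36.23]), np.float64(38.66)])]
blue top [(np.int32(72), array([230.5139, 241.9722]), [array([231.25, 242.25]), array([19.42,  3.92]), np.float64(11.31)])]
bluebright top [(np.int32(52), array([227.9231, 241.5769]), [array([227.88, 241.58]), array([12.55,  3.92]), np.float64(11.31)])]
blue scene [(np.int32(421), array([424.6675, 226.3207]), [array([423.79, 226.96]), array([17.09, 28.36]), np.float64(21.04)])]
bluebright scene [(np.int32(54), array([427.5926, 216.3148]), [array([427.6, 216.3]), array([14.76,  3.58]), np.float64(26.57)])]
rest top [(np.int32(508), array([235.9016, 243.0177]), [array([234.98, 242.73]), array([29.1 , 21.94]), np.float64(11.89)])]
orange top [(np.int32(82), array([309.7683, 201.1341]), [array([310.5, 201. ]), array([18.66,  5.38]), np.float64(18.43)])]
orangebright top [(np.int32(45), array([308.    , 199.5556]), [array([307.67, 199.31]), array([13.01,  4.38]), np.float64(8.13)]), (np.int32(11), array([316.9091, 204.3636]), [array([317., 204.]), array([4., 2.]), np.float64(0.0)])]
orange scene [(np.int32(207), array([324.1981, 210.0435]), [array([323.41, 210.93]), array([26.3 , 13.32]), np.float64(80.54)])]
orangebright scene [(np.int32(32), array([324.5938, 202.0938]), [array([324.52, 202.14]), array([9.4, 3.2]), np.float64(36.87)]), (np.int32(11), array([329.7273, 220.8182]), [array([329.75, 221.25]), array([4.24, 2.12]), np.float64(45.0)])]
tray top [(np.int32(2932), array([434.5737, 226.645 ]), [array([435.99, 226.36]), array([63.15, 50.76]), np.float64(70.11)])]
```

```bash
python3 - <<'E'
from h import *
t=cv2.imread("pics/top0.png");s=cv2.imread("pics/scene0.png")
print("block top",tri((227.92,241.58),(427.59,216.31)))
print("tab top",tri((307.7,198.9),(324.59,202.09)))
def quad(n,c,z,nm):
    q=cv2.boxPoints(cv2.minAreaRect(c)) if nm!="plateS" else None
    if q is None:
        _,q=0,cv2.approxPolyDP(cv2.convexHull(c),3,True)[:,0].astype(float)
    # refine by line fits
    w=np.array([onz(n,p,z)[:2] for p in q]);e=np.diff(np.vstack([w,w[:1]]),axis=0)
    print(nm,w.mean(0),"len",np.linalg.norm(e,axis=1),"ang",np.degrees(np.arctan2(e[:,1],e[:,0])));return w
P=comps(t,(0,0,150),(180,40,255),8,(270,170,90,75))[0][3]
quad("top",P,.012,"plateT")
P2=comps(s,(0,0,190),(180,30,255),8,(280,210,90,70))[0][3]
# metric minAreaRect for both: project hull into plane
def metric(n,c,z,nm):
    w=np.array([onz(n,p,z)[:2] for p in cv2.convexHull(c)[:,0]])
    r=cv2.minAreaRect((w*1000).astype(np.float32));print(nm,r)
metric("top",P,.012,"plateT");metric("scene",P2,.012,"plateS")
metric("top",comps(t,(8,90,170),(20,200,255),8,(210,220,60,50))[0][3],.034,"rest")
metric("top",comps(t,(100,100,170),(125,255,255),8,(210,220,60,50))[0][3],.112,"blocktop")
metric("top",comps(t,(0,0,120),(180,60,255),8,(390,180,90,90))[0][3],.015,"tray")
metric("scene",comps(s,(100,80,180),(130,255,255),8,(400,200,60,60))[0][3],.112,"blocktopS")
# rest bottom-front in scene
m=cv2.inRange(cv2.cvtColor(s,cv2.COLOR_BGR2HSV),(5,90,60),(20,220,255));m[:, :398]=0;m[:,446:]=0;m[:220]=0;m[265:]=0
print(cv2.connectedComponentsWithStats(m)[2:])
E
```

```text
block top (array([0.4893, 0.2513, 0.1107]), np.float64(0.002134448459921742))
tab top (array([0.588 , 0.0413, 0.1551]), np.float64(0.006735407667255451))
plateT [0.5854 0.041 ] len [0.1006 0.1505 0.0997 0.1489] ang [ -20.34   -111.4755  158.7506   68.8645]
plateT ((585.3446655273438, 40.93141555786133), (149.45196533203125, 100.02429962158203), 68.7506103515625)
plateS ((589.8875122070312, 38.545310974121094), (150.647216796875, 100.01840209960938), 69.21781158447266)
rest ((488.62060546875, 252.808837890625), (79.84988403320312, 59.52389144897461), 76.92083740234375)
blocktop ((489.069091796875, 252.23277282714844), (32.40412521362305, 9.877485275268555), 77.42648315429688)
tray ((520.775634765625, -302.17022705078125), (170.90684509277344, 140.96241760253906), 16.937440872192383)
blocktopS ((491.1518249511719, 250.3701934814453), (32.926666259765625, 11.58957290649414), 75.53187561035156)
(array([[     0,      0,    640,    400, 255148],
       [   398,    224,     44,     40,    852]], dtype=int32), array([[319.1682, 199.3475],
       [418.8685, 245.1549]]))
```

```bash
cat > go.py <<'E'
import sys
from h import *
from station import ctrl
def delta(p,yaw_x):
    """yaw_x: world angle (deg) of tool x, tool z down"""
    o=ctrl.get_obs();R0=R.from_rotvec(o["tool_rot"]).as_matrix();a=np.radians(yaw_x)
    X=np.array([np.cos(a),np.sin(a),0]);Z=np.array([0,0,-1.]);Rt=np.stack([X,np.cross(Z,X),Z],1)
    rv=R.from_matrix(R0.T@Rt).as_rotvec(degrees=True);d=R0.T@(np.asarray(p)-o["tool_pos"])
    print("t",o["t"],"pos",o["tool_pos"],"yaw",np.degrees(np.arctan2(R0[1,0],R0[0,0])),"tilt",np.degrees(np.arccos(-R0[2,2])),"q",o["q"],"F",o["contact_force"],"open",o["opening"])
    print("turn",rv,"shift",d,"rows>=",np.linalg.norm(d)/.0417,np.linalg.norm(rv)/7.16)
if __name__=="__main__": delta([float(x) for x in sys.argv[1:4]],float(sys.argv[4]))
E
python3 go.py 0.587 0.040 0.25 -21; python3 go.py 0.587 0.040 0.25 159
```

```text
t 0.1 pos [ 0.1556 -0.6047  0.2019] yaw -75.57190228383627 tilt 0.10710617462485457 q [-1.438   0.0533  1.6142  0.      1.476  -0.119 ] F [-0.2828 -0.5004  0.4809] open 0.08537395781433865
turn [ -0.0624   0.0921 -54.5719] shift [-0.5169 -0.5784 -0.047 ] rows>= 18.637093526906 7.6217892685221225
t 0.1 pos [ 0.1556 -0.6047  0.2019] yaw -75.57190228383627 tilt 0.10710617462485457 q [-1.438   0.0533  1.6142  0.      1.476  -0.119 ] F [-0.2828 -0.5004  0.4809] open 0.08537395781433865
turn [  0.1092   0.074  125.428 ] shift [-0.5169 -0.5784 -0.047 ] rows>= 18.637093526906 17.517892694818375
```

Request:
jog_arm(
  deltas=[
    [[0,0,-30],[-0.26,-0.29,-0.047],0.0854],
    [[0,0,-30],[-0.26,-0.29,-0.047],0.0854],
    [[0,0,-30],[-0.26,-0.29,-0.047],0.0854],
    [[0,0,-30],[-0.26,-0.29,-0.047],0.0854],
    [[0,0,-30],[-0.26,-0.29,-0.047],0.0854],
    [[0,0,-30],[-0.26,-0.29,-0.047],0.0854],
    [[0,0,-30],[-0.26,-0.29,-0.047],0.0854],
    [[0,0,-30],[-0.26,-0.29,-0.047],0.0854],
    [[0,0,-30],[-0.26,-0.29,-0.047],0.0854],
    [[0,0,-30],[-0.26,-0.29,-0.047],0.0854],
    [[0,0,-30],[-0.26,-0.29,-0.047],0.0854],
    [[0,0,-30],[-0.26,-0.29,-0.047],0.0854],
  ],
)

```text
t: 1.1
tool_pos: [0.372, -0.2806, 0.2498]
tool_rot: [2.897, -1.213, -0.0]
contact_force: [-0.0, -0.0, -0.7]
opening: 0.0851
```

```bash
python3 go.py 0.587 0.040 0.25 -21
```

```text
t 1.1 pos [ 0.372  -0.2806  0.2498] yaw -45.438672089436935 tilt 0.028419707967070013 q [-0.8057 -0.3652  1.9081 -0.0005  1.5987 -0.0127] F [-0.0386 -0.0211 -0.6888] open 0.08511392693848494
turn [  0.0278   0.0068 -24.4387] shift [-0.0776 -0.3781 -0.0004] rows>= 9.255893036349782 3.413224605744946
```

Request:
jog_arm(
  deltas=[
    [[0,0,-24.4],[-0.078,-0.378,0],0.0854],
    [[0,0,-24.4],[-0.078,-0.378,0],0.0854],
    [[0,0,-24.4],[-0.078,-0.378,0],0.0854],
    [[0,0,-24.4],[-0.078,-0.378,0],0.0854],
    [[0,0,-24.4],[-0.078,-0.378,0],0.0854],
    [[0,0,-24.4],[-0.078,-0.378,0],0.0854],
    [[0,0,-24.4],[-0.078,-0.378,0],0.0854],
    [[0,0,-24.4],[-0.078,-0.378,0],0.0854],
    [[0,0,-24.4],[-0.078,-0.378,0],0.0854],
    [[0,0,-24.4],[-0.078,-0.378,0],0.0854],
    [[0,0,-24.4],[-0.078,-0.378,0],0.0854],
    [[0,0,-24.4],[-0.078,-0.378,0],0.0854],
  ],
)

```text
t: 2.1
tool_pos: [0.587, 0.0378, 0.249]
tool_rot: [3.087, -0.578, -0.003]
contact_force: [0.2, -0.4, -1.1]
opening: 0.0856
```

```bash
python3 - <<'E'
from h import *
from station import ctrl,get_image
a=get_image("scene")[:,:,::-1];b=get_image("top")[:,:,::-1]
cv2.imwrite("pics/scene1.png",a);cv2.imwrite("pics/top1.png",b)
o=ctrl.get_obs();print(o["t"],o["tool_pos"]);p=o["tool_pos"];us=proj("scene",p);ut=proj("top",p);print(us,ut)
k=5
A=cv2.resize(a[140:260,260:380],None,fx=k,fy=k,interpolation=cv2.INTER_CUBIC)
cv2.circle(A,tuple(int(v) for v in ((us-[260,140]+.5)*k)),4,(0,255,255),1)
cv2.imwrite("pics/m1.png",A)
B=cv2.resize(b[130:250,240:400],None,fx=k,fy=k,interpolation=cv2.INTER_CUBIC)
cv2.imwrite("pics/m2.png",B)
E
```

```text
2.2 [0.5867 0.0372 0.2496]
[326.3177 167.016 ] [308.5729 192.788 ]
```

View pics/m1.png

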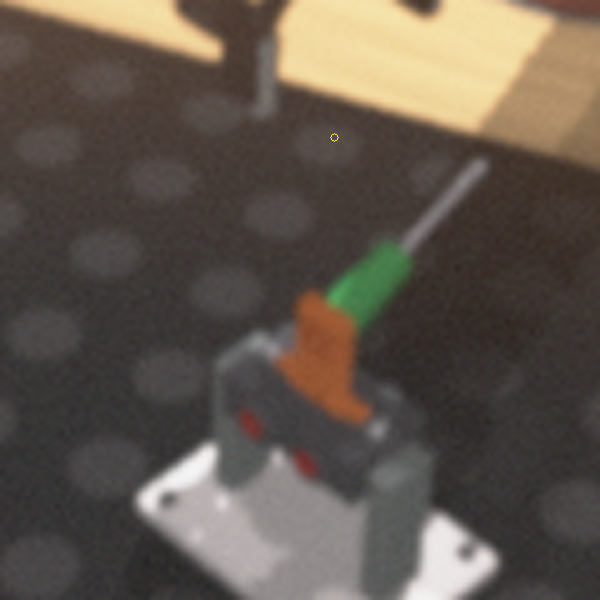

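View pics/m2.png

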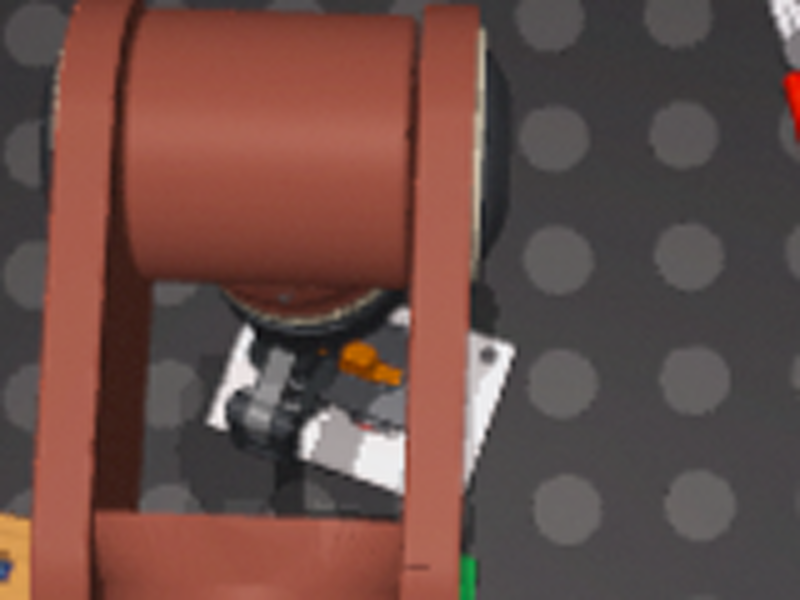

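```bash
python3 - <<'E'
from h import *
p=np.array([0.5867,0.0372,0.2496])
for s in(-1,1):
  for h in(0,.013): print(s,h,proj("scene",p+s*.043*np.array([.933,-.36,0])+[0,0,h]),proj("top",p+s*.043*np.array([.933,-.36,0])+[0,0,h]))
a=cv2.imread("pics/scene1.png");A=cv2.resize(a[60:210,240:440],None,fx=4,fy=4,interpolation=cv2.INTER_CUBIC)
cv2.imwrite("pics/m3.png",A)
E
```

```text
-1 0 [340.7016 158.0706] [301.9215 210.9438]
-1 0.013 [341.1055 152.9743] [301.4946 210.2734]
1 0 [311.1079 176.4908] [315.1354 174.8205]
1 0.013 [311.1968 171.3081] [314.9123 173.6145]
```

View pics/m3.png

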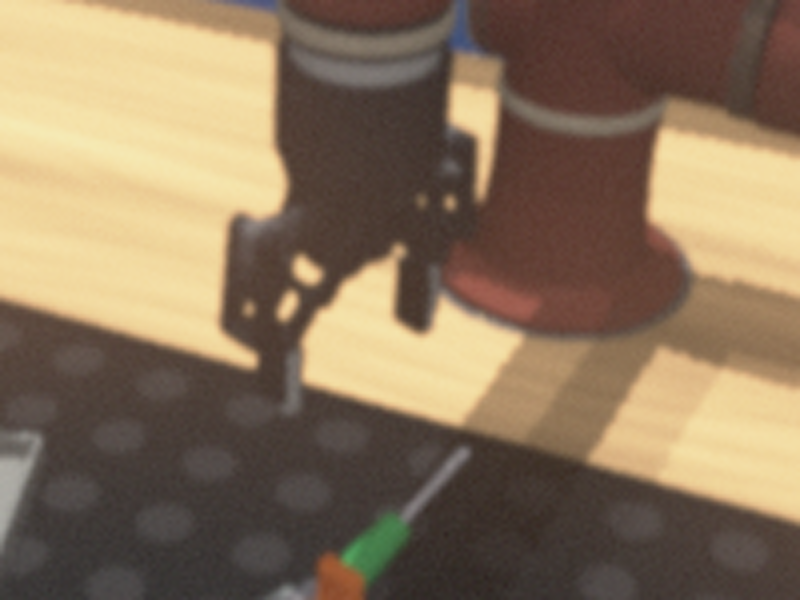

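Against the wood, the finger tips sit around (313,163) and (345,142), which is higher than I expected for open fingers. I'll part-close the gripper here and look again.

Request:
jog_arm(
  deltas=[
    [[0,0,0],[0,0,0],0.03],
    [[0,0,0],[0,0,0],0.03],
    [[0,0,0],[0,0,0],0.03],
    [[0,0,0],[0,0,0],0.03],
    [[0,0,0],[0,0,0],0.03],
    [[0,0,0],[0,0,0],0.03],
    [[0,0,0],[0,0,0],0.03],
    [[0,0,0],[0,0,0],0.03],
  ],
)

```text
t: 2.87
tool_pos: [0.5871, 0.0392, 0.25]
tool_rot: [-3.088, 0.577, -0.0]
contact_force: [-0.1, -0.1, 0.7]
opening: 0.0303
```

```bash
python3 - <<'E'
from h import *
from station import ctrl,get_image
a=get_image("scene")[:,:,::-1]
cv2.imwrite("pics/scene2.png",a)
o=ctrl.get_obs();print(o["t"],o["tool_pos"],o["opening"]);p=o["tool_pos"];us=proj("scene",p);print(us)
A=cv2.resize(a[60:210,240:440],None,fx=4,fy=4,interpolation=cv2.INTER_CUBIC)
cv2.circle(A,tuple(int(v) for v in ((us-[240,60]+.5)*4)),4,(0,255,255),1)
cv2.imwrite("pics/m4.png",A)
E
```

```text
2.9167 [0.5871 0.0392 0.25  ] 0.02984902536529737
[327.1492 167.2553]
```

View pics/m4.png

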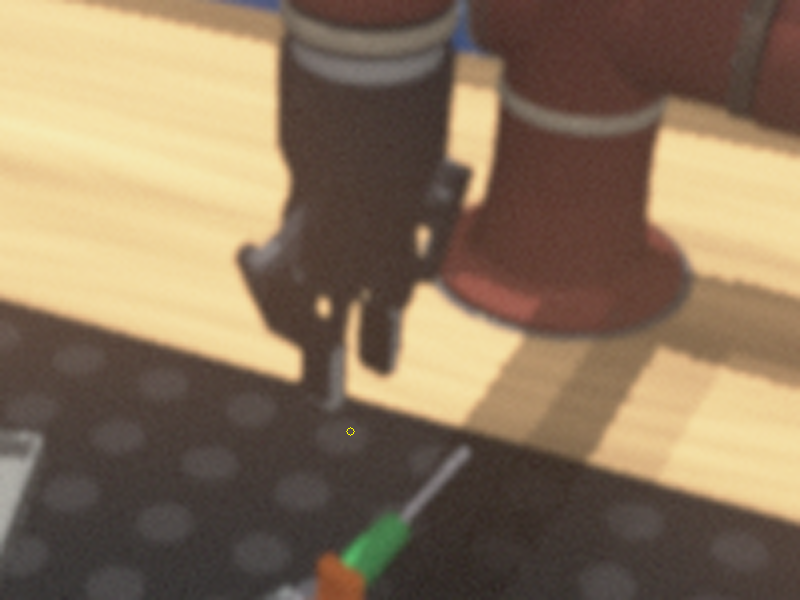

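```bash
python3 - <<'E'
from h import *
p=np.array([.5871,.0392,0])
for z in(.25,.26,.27,.28): print(z,[proj("scene",p+s*.015*np.array([.933,-.36,0])+w*.011*np.array([.36,.933,0])+[0,0,z]) for s in(-1,1) for w in (-1,1)])
# robot base as a check: flange of base circle centre at origin
print(proj("scene",[0,0,0]), proj("top",[0,0,0]))
E
```

```text
0.25 [array([328.3425, 161.6487]), array([336.2647, 166.4989]), array([318.0235, 167.9909]), array([325.9571, 173.0276])]
0.26 [array([328.5525, 157.7192]), array([336.5452, 162.5555]), array([318.1493, 164.0378]), array([326.1536, 169.0617])]
0.27 [array([328.7661, 153.723 ]), array([336.8305, 158.5444]), array([318.2773, 160.0165]), array([326.3536, 165.0264])]
0.28 [array([328.9834, 149.6586]), array([337.1207, 154.4638]), array([318.4075, 155.925 ]), array([326.5571, 160.9196])]
[379.0308 125.1626] [332.1935 425.7631]
```

The part-closed tips are at about (325,161) and (338,153). That puts them near z = 0.28, higher than the reported TCP, so I'll go down in steps and check.

Request:
jog_arm(
  deltas=[
    [[0,0,0],[0,0,0.03],0.04],
    [[0,0,0],[0,0,0.06],0.04],
    [[0,0,0],[0,0,0.075],0.04],
    [[0,0,0],[0,0,0.075],0.04],
    [[0,0,0],[0,0,0.075],0.04],
  ],
)

```text
t: 3.33
tool_pos: [0.5865, 0.0392, 0.1742]
tool_rot: [3.088, -0.577, -0.003]
contact_force: [0.4, -0.4, 1.6]
opening: 0.0402
```

```bash
cat > look.py <<'E'
import sys
from h import *
from station import ctrl,get_image
tag=sys.argv[1];cx,cy=int(sys.argv[2]),int(sys.argv[3]);n=sys.argv[4] if len(sys.argv)>4 else "scene"
a=np.ascontiguousarray(get_image(n)[:,:,::-1]);cv2.imwrite(f"pics/{n}_{tag}.png",a)
o=ctrl.get_obs();p=o["tool_pos"];us=proj(n,p);print(o["t"],p,o["tool_rot"],"open",o["opening"],"F",o["contact_force"],"T",o["wrist_torque"],"proj",us)
x0=min(max(cx-60,0),520);y0=min(max(cy-50,0),300)
A=cv2.resize(a[y0:y0+100,x0:x0+120],None,fx=6,fy=6,interpolation=cv2.INTER_CUBIC)
cv2.circle(A,tuple(int(v) for v in ((us-[x0,y0]+.5)*6)),4,(0,255,255),1)
print("crop origin",x0,y0,"x6")
cv2.imwrite(f"pics/c_{n}_{tag}.png",A)
E
python3 look.py a 325 200
```

```text
3.3833 [0.5876 0.0391 0.1759] [-3.088   0.577  -0.0015] open 0.0400411652845568 F [ 0.6476 -0.105   0.2692] T [-0.0622  0.0061 -0.0649] proj [325.6345 194.6606]
crop origin 265 150 x6
```

View pics/c_scene_a.png

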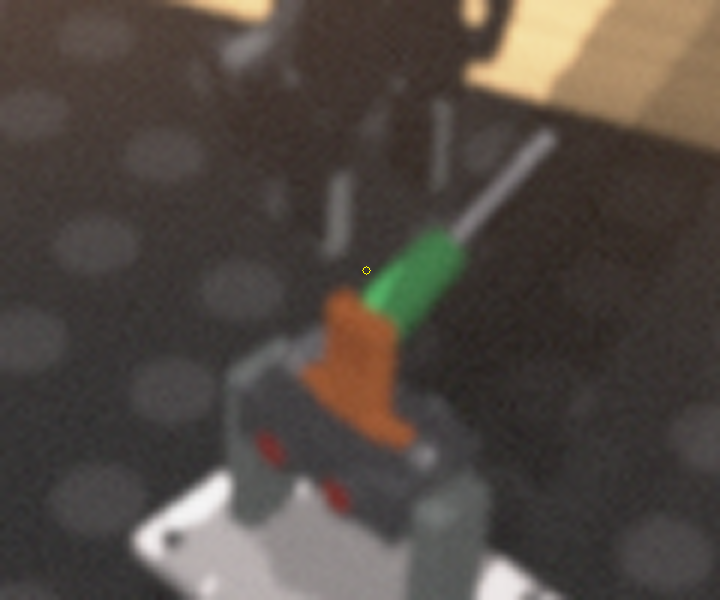

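```bash
python3 - <<'E'
from h import *
p=np.array([.5876,.0391,0])
for z in(.176,.186,.196,.206): print(z,[proj("scene",p+s*.022*np.array([.933,-.36,0])+w*.011*np.array([.36,.933,0])+[0,0,z]) for s in(-1,1) for w in (1,)])
E
```

```text
0.176 [array([336.4173, 192.3438]), array([322.1417, 202.1012])]
0.186 [array([336.6813, 188.855 ]), array([322.296 , 198.5954])]
0.196 [array([336.9496, 185.3101]), array([322.4528, 195.0317])]
0.206 [array([337.2222, 181.7078]), array([322.6123, 191.4085])]
```

Request:
jog_arm(
  deltas=[
    [[0,0,0],[0,0,0.02],0.04],
    [[0,0,0],[0,0,0.04],0.04],
    [[0,0,0],[0,0,0.055],0.04],
    [[0,0,0],[0,0,0.06],0.04],
    [[0,0,0],[0,0,0.06],0.04],
    [[0,0,0],[0,0,0.06],0.04],
  ],
)

```text
t: 3.88
tool_pos: [0.5883, 0.039, 0.1169]
tool_rot: [-3.088, 0.577, -0.004]
contact_force: [-0.5, -0.4, 0.1]
opening: 0.0398
```

```bash
python3 look.py b 325 200; python3 look.py b 310 200 top
```

```text
3.9333 [0.5886 0.039  0.1173] [-3.0877  0.5771 -0.0054] open 0.039783101639994115 F [-0.2707  0.8744  0.1367] T [-0.0128 -0.0062  0.0181] proj [324.4267 214.3404]
crop origin 265 150 x6
3.9833 [0.5886 0.039  0.1174] [-3.0877  0.577  -0.0057] open 0.04032320382114148 F [-0.1398  0.0309 -0.3869] T [ 0.0036 -0.0612 -0.0353] proj [310.653  200.2402]
crop origin 250 150 x6
```

View pics/c_scene_b.png

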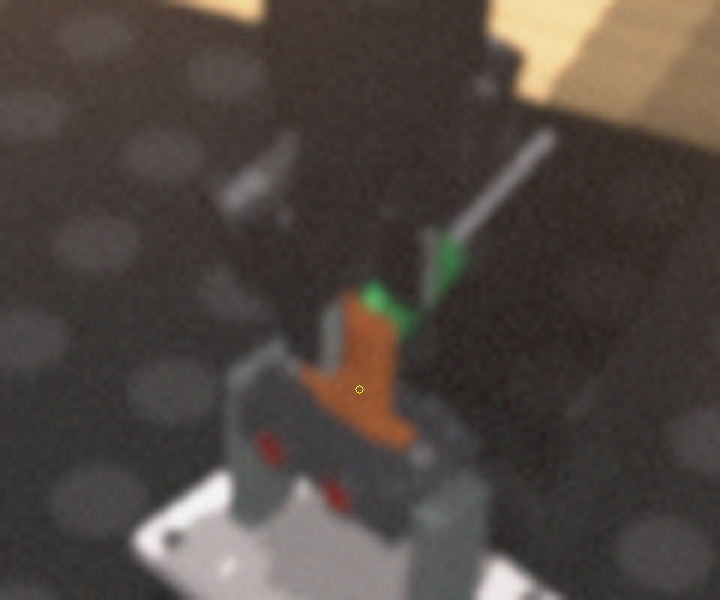

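View pics/c_top_b.png

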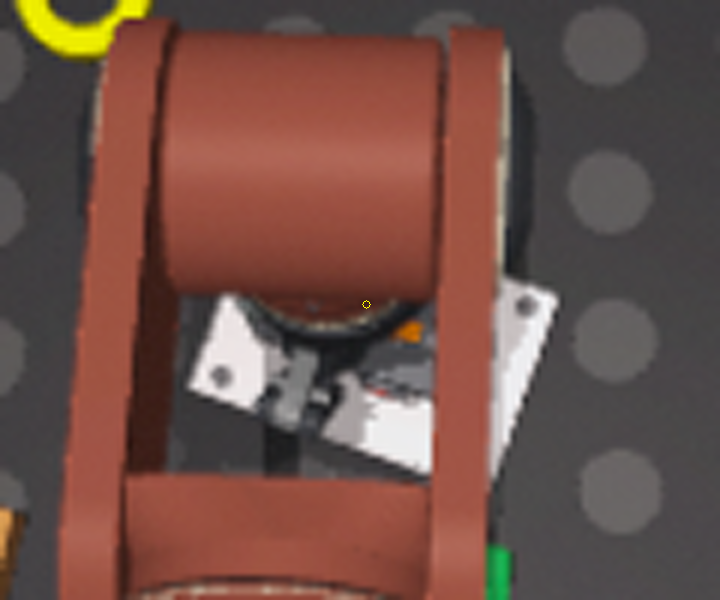

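The scene view shows the jaws straddling the tab, with the near pad ending at about (319.5,212). I'll close here and check the grip.

Request:
jog_arm(
  deltas=[
    [[0,0,0],[0,0,0.003],0.04],
    [[0,0,0],[0,0,0.003],0.0],
    [[0,0,0],[0,0,0.003],0.0],
    [[0,0,0],[0,0,0.003],0.0],
    [[0,0,0],[0,0,0.003],0.0],
    [[0,0,0],[0,0,0.003],0.0],
    [[0,0,0],[0,0,0.003],0.0],
    [[0,0,0],[0,0,0.003],0.0],
  ],
  squeeze=40,
)

```text
t: 4.65
tool_pos: [0.5874, 0.0391, 0.1124]
tool_rot: [-3.088, 0.577, -0.001]
contact_force: [0.4, 0.1, 3.0]
opening: 0.0086
```

```bash
python3 look.py c 325 200
```

```text
4.7 [0.5874 0.0391 0.1124] [-3.088   0.5771 -0.001 ] open 0.00901043085623834 F [-1.5595  0.4474  2.9021] T [0.0171 0.0863 0.0359] proj [324.5882 215.5498]
crop origin 265 150 x6
```

View pics/c_scene_c.png

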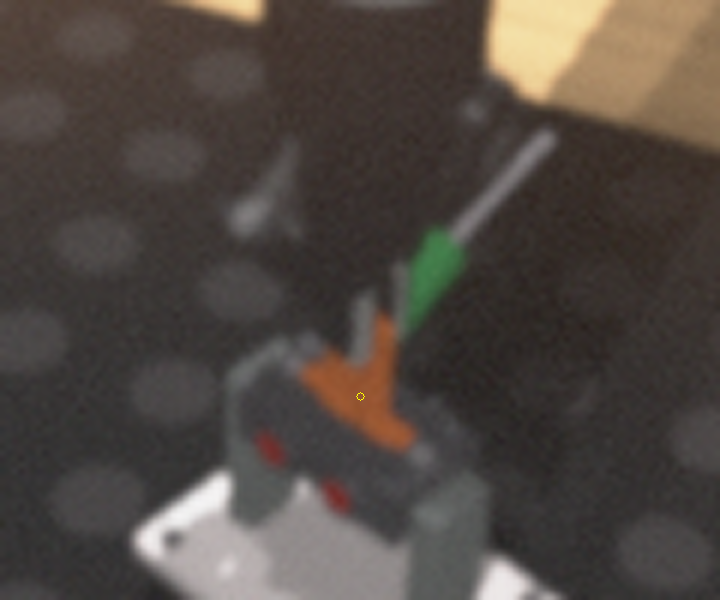

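```bash
python3 - <<'E'
from h import *
c=np.array([.5874,.0391]);a=np.radians(-21);X=np.array([np.cos(a),np.sin(a)]);Y=np.array([-X[1],X[0]])
for nm,x,y,z in[("tab top +x+y",5,13,155),("tab base +x+y",5,13,110),("shoulder +y end",4,26,107),("shoulder -y end",4,-26,107),("pad bottom z112",5,11,112),("z122",5,11,122),("z132",5,11,132)]:
    print(nm,(proj("scene",[*(c+X*x/1e3+Y*y/1e3),z/1e3])-[265,150])*6)
E
```

```text
tab top +x+y [378.3849 335.0453]
tab base +x+y [373.2762 422.5691]
shoulder +y end [400.3689 445.1277]
shoulder -y end [300.3289 373.5596]
pad bottom z112 [369.5804 416.0144]
z122 [370.657  397.0316]
z132 [371.7503 377.7536]
```

Jaws closed on the tab at about 9 mm, and the pad sits on the upper tab at crop (358,362). I'll lift it straight up.

Request:
jog_arm(
  deltas=[
    [[0,0,0],[0,0,-0.005],0.0],
    [[0,0,0],[0,0,-0.012],0.0],
    [[0,0,0],[0,0,-0.02],0.0],
    [[0,0,0],[0,0,-0.03],0.0],
    [[0,0,0],[0,0,-0.05],0.0],
    [[0,0,0],[0,0,-0.075],0.0],
    [[0,0,0],[0,0,-0.1],0.0],
    [[0,0,0],[0,0,-0.1],0.0],
    [[0,0,0],[0,0,-0.1],0.0],
  ],
)

```text
t: 5.45
tool_pos: [0.5887, 0.039, 0.2154]
tool_rot: [-3.087, 0.577, -0.009]
contact_force: [-0.2, -0.1, -0.8]
opening: 0.0089
```

```bash
python3 look.py d 325 190; python3 go.py 0.521 -0.302 0.21 17
```

```text
5.5 [0.5875 0.0391 0.2131] [-3.0879  0.5771 -0.0028] open 0.008769832365538284 F [ 1.1182  0.72   -1.2331] T [ 0.0154 -0.0575 -0.0196] proj [326.3078 181.3535]
crop origin 265 140 x6
t 5.5 pos [0.5875 0.0391 0.2131] yaw -21.173398139880916 tilt 0.10231027181660036 q [-0.06   -0.0398  1.689  -0.      1.4906  0.3096] F [ 1.1182  0.72   -1.2331] open 0.008769832365538284
turn [  0.0036  -0.1042 -38.1734] shift [0.0612 0.342  0.003 ] rows>= 8.33307903442112 5.331495037369126
```

View pics/c_scene_d.png

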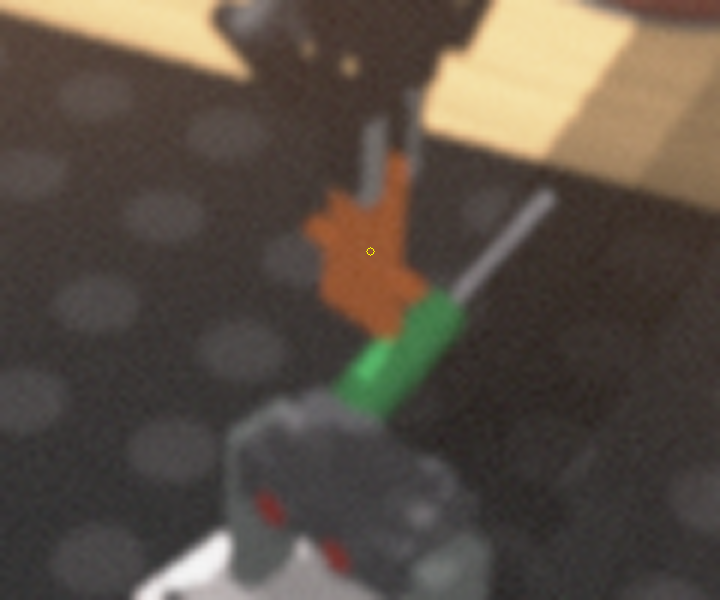

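The spacer is clear of the window, hanging near crop (370,250). Next, over to the tray.

Request:
jog_arm(
  deltas=[
    [[0,0,-10],[0.015,0.09,0],0.0],
    [[0,0,-20],[0.03,0.18,0],0.0],
    [[0,0,-30],[0.05,0.27,0],0.0],
    [[0,0,-38],[0.061,0.342,0.0],0.0],
    [[0,0,-38],[0.061,0.342,0.0],0.0],
    [[0,0,-38],[0.061,0.342,0.0],0.0],
    [[0,0,-38],[0.061,0.342,0.0],0.0],
    [[0,0,-38],[0.061,0.342,0.0],0.0],
    [[0,0,-38],[0.061,0.342,0.0],0.0],
    [[0,0,-38],[0.061,0.342,0.0],0.0],
    [[0,0,-38],[0.061,0.342,0.0],0.0],
    [[0,0,-38],[0.061,0.342,0.0],0.0],
  ],
)

```text
t: 6.5
tool_pos: [0.52, -0.301, 0.2105]
tool_rot: [-3.105, -0.459, 0.002]
contact_force: [0.1, 0.7, -0.4]
opening: 0.0088
```

```bash
python3 look.py e 225 170; python3 go.py 0.521 -0.302 0.042 17
```

```text
6.55 [ 0.5203 -0.3006  0.2109] [-3.1058 -0.4607  0.0019] open 0.008858589018008524 F [ 0.0946 -0.0436 -0.3148] T [-0.0072 -0.0166 -0.0235] proj [207.9123 127.2287]
crop origin 165 120 x6
t 6.55 pos [ 0.5203 -0.3006  0.2109] yaw 16.87602564816313 tilt 0.12204405153435077 q [-0.648  -0.007   1.6605  0.0004  1.4902 -0.9425] F [ 0.0946 -0.0436 -0.3148] open 0.008858589018008524
turn [-0.1104  0.0521 -0.124 ] shift [0.0004 0.0018 0.1688] rows>= 4.049404336387197 0.024302015222749006
```

View pics/c_scene_e.png

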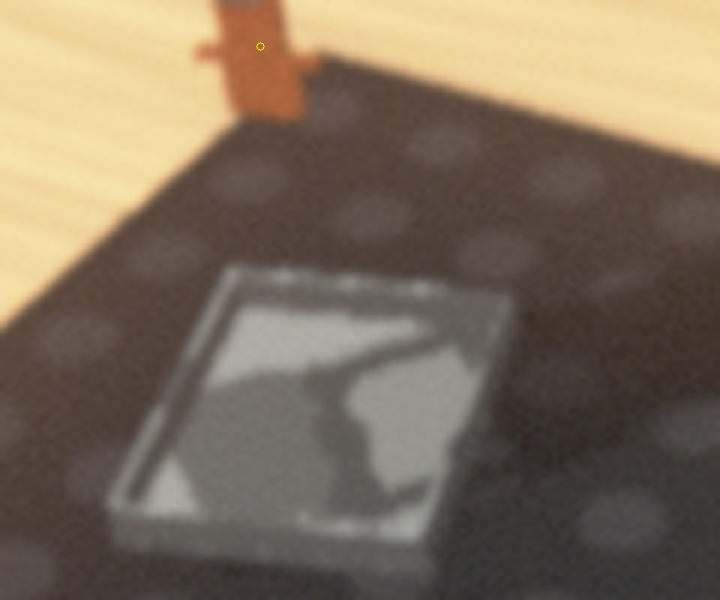

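Request:
jog_arm(
  deltas=[
    [[0,0,0],[0,0.001,0.04],0.0],
    [[0,0,0],[0,0.001,0.08],0.0],
    [[0,0,0],[0,0.001,0.12],0.0],
    [[0,0,0],[0,0.001,0.15],0.0],
    [[0,0,0],[0,0.001,0.165],0.0],
    [[0,0,0],[0,0.001,0.171],0.0],
    [[0,0,0],[0,0.001,0.173],0.0],
    [[0,0,0],[0,0.001,0.174],0.0],
    [[0,0,0],[0,0.001,0.174],0.0],
    [[0,0,0],[0,0.001,0.174],0.0],
  ],
)

```text
t: 7.38
tool_pos: [0.5222, -0.3035, 0.0402]
tool_rot: [3.105, 0.46, 0.004]
contact_force: [0.3, -0.0, -0.6]
opening: 0.0087
```

```bash
python3 look.py f 225 180
```

```text
7.4333 [ 0.522  -0.3035  0.0401] [3.1054 0.4596 0.0038] open 0.008949248071230487 F [-0.1369  0.4101  0.0855] T [ 0.0372 -0.0107 -0.007 ] proj [216.83   180.9303]
crop origin 165 130 x6
```

View pics/c_scene_f.png

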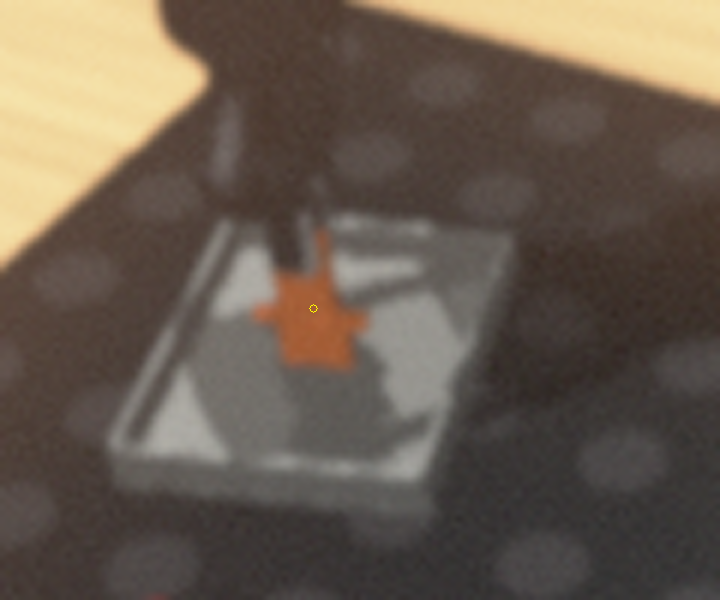

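The spacer is over the middle of the tray at crop (315,320) and not yet touching. Going down gently to contact.

Request:
jog_arm(
  deltas=[
    [[0,0,0],[0,0,0.001],0.0],
    [[0,0,0],[0,0,0.002],0.0],
    [[0,0,0],[0,0,0.003],0.0],
    [[0,0,0],[0,0,0.004],0.0],
    [[0,0,0],[0,0,0.004],0.0],
  ],
)

```text
t: 7.85
tool_pos: [0.5213, -0.3032, 0.0354]
tool_rot: [3.107, 0.459, 0.001]
contact_force: [-2.2, 1.9, 5.6]
opening: 0.009
```

Contact force rose to 5.6 N at the expected height, so it's on the tray floor. Releasing.

Request:
jog_arm(
  deltas=[
    [[0,0,0],[0,0,-0.001],0.012],
    [[0,0,0],[0,0,-0.001],0.016],
    [[0,0,0],[0,0,-0.001],0.02],
    [[0,0,0],[0,0,-0.001],0.03],
    [[0,0,0],[0,0,-0.001],0.04],
    [[0,0,0],[0,0,-0.001],0.05],
    [[0,0,0],[0,0,-0.02],0.05],
    [[0,0,0],[0,0,-0.05],0.05],
    [[0,0,0],[0,0,-0.09],0.05],
    [[0,0,0],[0,0,-0.13],0.05],
    [[0,0,0],[0,0,-0.17],0.05],
    [[0,0,0],[0,0,-0.17],0.05],
  ],
)

```text
t: 8.85
tool_pos: [0.5248, -0.3058, 0.2153]
tool_rot: [3.096, 0.458, 0.019]
contact_force: [0.8, -1.4, 1.7]
opening: 0.05
```

```bash
python3 look.py g 225 180;python3 look.py g 312 204 top; python3 go.py 0.4896 0.2518 0.21 -13
```

```text
8.9 [ 0.5236 -0.3049  0.2112] [3.0992 0.4585 0.0132] open 0.04993320207502395 F [ 0.2214 -0.1247 -0.9636] T [0.0248 0.008  0.0033] proj [205.6017 127.3826]
crop origin 165 130 x6
8.95 [ 0.5221 -0.3037  0.2072] [3.1037 0.4592 0.0063] open 0.04982710571426395 F [-0.6213 -0.5946 -0.8504] T [-0.0624 -0.0022  0.0002] proj [459.0706 219.4589]
crop origin 252 154 x6
t 8.95 pos [ 0.5221 -0.3037  0.2072] yaw 16.831818172198844 tilt 0.3304070495288539 q [-0.6501 -0.0032  1.6627  0.      1.4763 -0.9438] F [-0.6213 -0.5946 -0.8504] open 0.04982710571426395
turn [ 0.2103 -0.2597 29.8313] shift [ 0.1298 -0.5411 -0.0048] rows>= 13.345158003430337 4.166641468332163
```

View pics/c_scene_g.png

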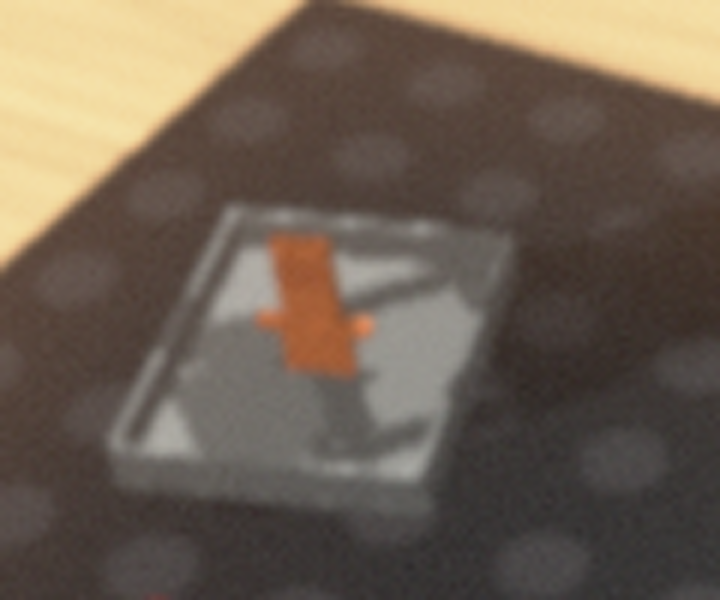

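View pics/c_top_g.png

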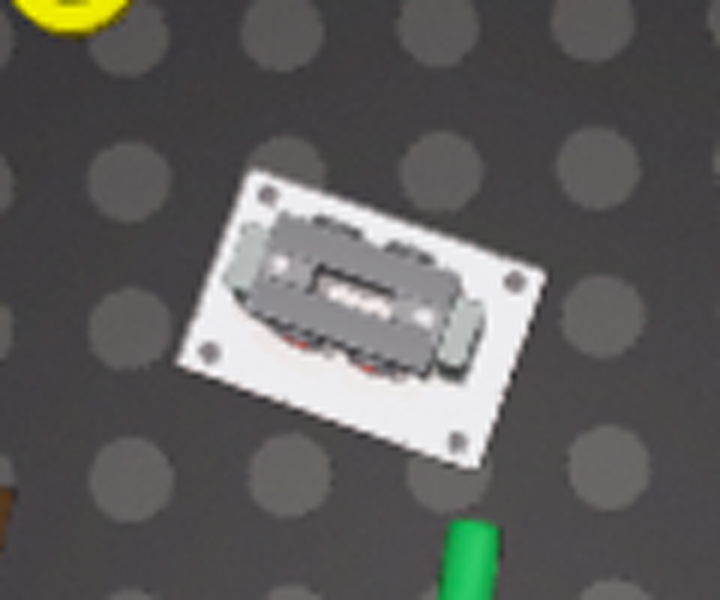

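The spacer stands alone in the tray, with its shoulder at crop (315,322), and the window is empty at top-crop (353,290). Next I'll measure the window mouth from the pins and the slot, using both views.

```bash
python3 - <<'E'
from h import *
t=cv2.imread("pics/top_g.png");s=cv2.imread("pics/scene_g.png")
G=cv2.cvtColor(t,cv2.COLOR_BGR2GRAY)
print(G[192:216,292:332])
A=cv2.resize(s[185:265,280:370],None,fx=8,fy=7,interpolation=cv2.INTER_CUBIC);cv2.imwrite("pics/cal_g.png",A)
E
```

```text
[[165 190 190 187 185 139 139 139 139 139 139 138 138 139 143 122 125 106
  105 111 185 237 237 237 237 237 236 237 237 230 191 150 134 100  76  71
   71  71  70  69]
 [190 185 186 187 182 142 141 140 139 139 139 138 139 139 139 139 139 141
  118  98 158 230 233 236 231 229 229 233 233 237 236 236 228 186 150 132
   97  75  71  71]
 [186 185 186 183 158 149 141 141 140 140 140 139 140 139 139 140 139 139
  139 138 146 164 206 225 187 131 157 201 201 230 234 236 237 237 236 225
  181 148 128  91]
 [185 186 187 185 159 140 146 146 138 141 142 140 140 139 140 140 140 139
  140 139 139 138 145 158 108  99 113 119 137 167 210 229 234 236 236 237
  237 235 222 173]
 [185 186 187 185 163 168 175 159 132 150 148 138 143 141 141 140 139 142
  140 139 140 139 140 139 139 136 121 113 129 133 113 154 208 236 236 237
  237 237 236 236]
 [184 185 185 172 166 193 227 220 162 160 141 130 151 133 137 142 141 141
  142 141 141 141 141 140 140 140 140 143 148 127  95  99 164 234 233 236
  236 237 237 237]
 [185 186 184 159 165 187 224 214 161 163 164 159 125  62 104 139 135 139
  144 142 142 142 142 14
[... 2208 characters left out ...]
 153 186 187
  187 181 126 151]
 [236 237 236 236 233 233 233 233 233 226 177 164 150 153 159 161 159 112
   67  79 119 153 138 140 146 145 144 144 144 145 144 137 113 185 186 188
  188 180 101 176]
 [237 237 237 237 237 237 233 233 234 233 233 233 233 227 179 193 229 197
   96 104 118 110  88 115 143 139 141 145 145 145 146 141 108 183 182 188
  189 178 129 218]
 [237 237 236 236 237 237 235 234 234 233 233 233 234 233 233 233 233 225
  151 116 119 145 128 114  80  73 118 144 140 144 142 108  97  97 144 184
  177 124 158 237]
 [236 237 237 236 237 237 236 237 235 235 234 234 234 234 234 234 234 233
  230 201 143 117 101 108  95  90  95  74  99 122 139  84 136  74  72  72
   86  86 171 237]]
```

View pics/cal_g.png

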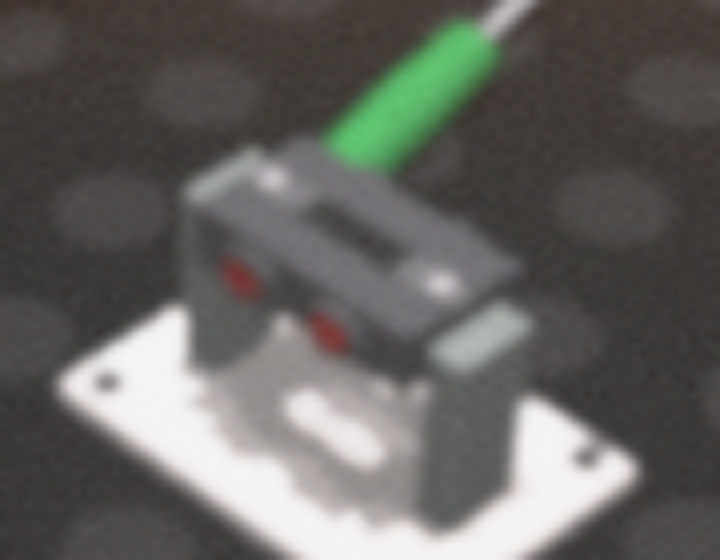

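```bash
cat > pins.py <<'E'
from h import *
def cen(G,x0,y0,w,h,thr):
    r=G[y0:y0+h,x0:x0+w].astype(float);W=np.clip(r-thr,0,None);ys,xs=np.mgrid[y0:y0+h,x0:x0+w];return np.array([(W*xs).sum(),(W*ys).sum()])/W.sum()
if __name__=="__main__":
    t=cv2.imread("pics/top_g.png",0);s=cv2.imread("pics/scene_g.png",0)
    T=[cen(t,296,195,6,6,165),cen(t,319,204,6,6,168)]
    S=[cen(s,311,207,7,7,140),cen(s,332,222,7,7,140)]
    print(T,S)
    W=[]
    for a,b in zip(T,S):
        p,e=tri(a,b);print("tri",p,e,"top@.105",onz("top",a,.105),"scene@.105",onz("scene",b,.105))
    for n,u in(("top",T),("scene",S)):
        a,b=[onz(n,x,.105) for x in u];d=a-b;print(n,"mid",(a+b)/2,"sep",np.linalg.norm(d),"ang",np.degrees(np.arctan2(d[1],d[0])))
E
python3 pins.py
```

```text
[array([298.1343, 197.6388]), array([322.2252, 206.3801])] [array([313.2777, 209.8525]), array([334.6247, 225.039 ])]
tri [0.6022 0.0453 0.1458] 0.0510835224712527 top@.105 [0.5981 0.0719 0.105 ] scene@.105 [0.5745 0.0057 0.105 ]
tri [0.5711 0.0336 0.0673] 0.04804975665075027 top@.105 [0.5736 0.0101 0.105 ] scene@.105 [0.5984 0.0681 0.105 ]
top mid [0.5858 0.041  0.105 ] sep 0.06650335451068382 ang 68.36826492727509
scene mid [0.5864 0.0369 0.105 ] sep 0.06677214816273604 ang -110.92059325381064
```

Request:
jog_arm(
  deltas=[
    [[0,0,15],[0.065,-0.27,0],0.04],
    [[0,0,15],[0.065,-0.27,0],0.04],
    [[0,0,15],[0.065,-0.27,0],0.04],
    [[0,0,30],[0.13,-0.541,-0.005],0.04],
    [[0,0,30],[0.13,-0.541,-0.005],0.04],
    [[0,0,30],[0.13,-0.541,-0.005],0.04],
    [[0,0,30],[0.13,-0.541,-0.005],0.04],
    [[0,0,30],[0.13,-0.541,-0.005],0.04],
    [[0,0,30],[0.13,-0.541,-0.005],0.04],
    [[0,0,30],[0.13,-0.541,-0.005],0.04],
    [[0,0,30],[0.13,-0.541,-0.005],0.04],
    [[0,0,30],[0.13,-0.541,-0.005],0.04],
  ],
)

```text
t: 9.95
tool_pos: [0.4905, 0.1923, 0.2058]
tool_rot: [3.12, -0.36, -0.005]
contact_force: [1.5, -0.7, 0.7]
opening: 0.0398
```

```bash
python3 go.py 0.4896 0.2515 0.18 -13
```

```text
t 9.95 pos [0.4905 0.1923 0.2058] yaw -13.171342341117828 tilt 0.20881071096394935 q [ 0.2325 -0.1833  1.8333 -0.0001  1.4952  0.4624] F [ 1.5137 -0.7172  0.7119] open 0.039844968232141176
turn [ 0.0971  0.1849 -0.1712] shift [-0.0142 -0.0575  0.0257] rows>= 1.5476417051293057 0.03771113197900894
```

Request:
jog_arm(
  deltas=[
    [[0,0,0],[-0.014,-0.057,0.0],0.04],
    [[0,0,0],[-0.014,-0.057,0.02],0.04],
    [[0,0,0],[-0.014,-0.057,0.02],0.04],
    [[0,0,0],[-0.014,-0.057,0.02],0.04],
    [[0,0,0],[-0.014,-0.057,0.02],0.04],
  ],
)

```text
t: 10.37
tool_pos: [0.4909, 0.2485, 0.1868]
tool_rot: [3.119, -0.361, -0.004]
contact_force: [-0.1, -0.4, 0.1]
opening: 0.0401
```

```bash
python3 look.py h 425 220; python3 look.py h 235 240 top; python3 go.py 0.4896 0.2515 0.06 -13
```

```text
10.4167 [0.4915 0.2483 0.1877] [ 3.1198 -0.362  -0.0014] open 0.04004264133348817 F [-0.4496  0.2308  0.9276] T [ 0.0382 -0.0196 -0.0431] proj [434.1073 191.0603]
crop origin 365 170 x6
10.4667 [0.4919 0.2482 0.1883] [ 3.1203 -0.3628  0.0001] open 0.03981171021083106 F [ 0.489  -0.6633  0.1171] T [0.0227 0.0154 0.0286] proj [221.1445 239.2161]
crop origin 175 190 x6
t 10.4667 pos [0.4919 0.2482 0.1883] yaw -13.265735772806277 tilt 0.015302388033745019 q [ 0.3324 -0.1147  1.8012 -0.0003  1.4552  0.564 ] F [ 0.489  -0.6633  0.1171] open 0.03981171021083106
turn [ 0.0146 -0.0045 -0.2657] shift [-0.003  -0.0027  0.1283] rows>= 3.079343386499078 0.03717550046458419
```

View pics/c_scene_h.png

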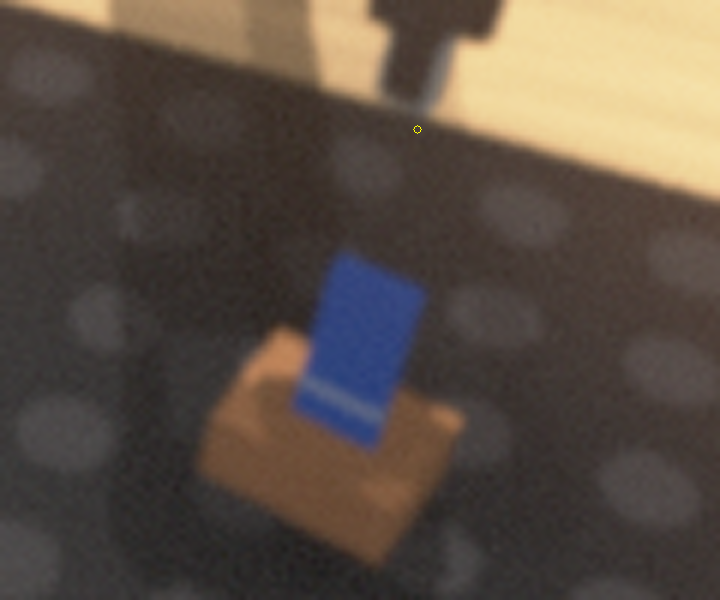

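View pics/c_top_h.png

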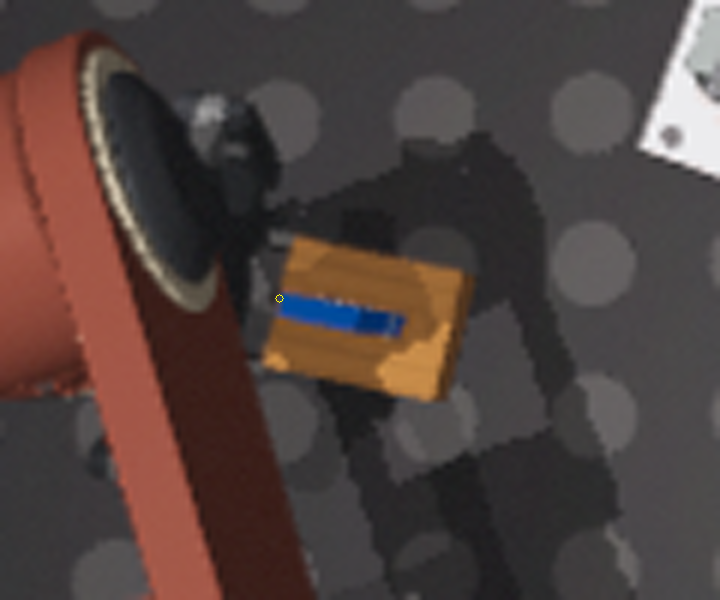

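The open jaw hovers over the block. The block's top is at scene crop (390,270), and the white line shows at (345,400). Descending around it.

Request:
jog_arm(
  deltas=[
    [[0,0,0],[-0.003,-0.003,0.02],0.04],
    [[0,0,0],[-0.003,-0.003,0.05],0.04],
    [[0,0,0],[-0.003,-0.003,0.08],0.04],
    [[0,0,0],[-0.003,-0.003,0.11],0.04],
    [[0,0,0],[-0.003,-0.003,0.125],0.04],
    [[0,0,0],[-0.003,-0.003,0.128],0.04],
    [[0,0,0],[-0.003,-0.003,0.128],0.04],
    [[0,0,0],[-0.003,-0.003,0.128],0.04],
  ],
)

```text
t: 11.13
tool_pos: [0.4908, 0.2527, 0.062]
tool_rot: [-3.12, 0.362, -0.004]
contact_force: [-0.5, 0.4, 0.2]
opening: 0.0401
```

```bash
python3 look.py i 425 220; python3 look.py i 235 240 top; python3 go.py 0.4896 0.2515 0.06 -13
```

```text
11.1833 [0.4912 0.253  0.0626] [-3.119   0.3615 -0.0055] open 0.03993701583748056 F [0.3425 0.4514 0.8033] T [-0.0263 -0.0042 -0.0388] proj [424.2431 231.4808]
crop origin 365 170 x6
11.2333 [0.4912 0.2532 0.0628] [-3.1189  0.3611 -0.0058] open 0.039950531264756305 F [-0.1426  1.1049  0.3108] T [0.0383 0.0016 0.0126] proj [232.31  241.415]
crop origin 175 190 x6
t 11.2333 pos [0.4912 0.2532 0.0628] yaw -13.2088951637931 tilt 0.23548387104302848 q [0.3412 0.0079 1.9033 0.     1.2263 0.5717] F [-0.1426  1.1049  0.3108] open 0.039950531264756305
turn [-0.1275 -0.198  -0.2087] shift [-0.0012  0.002   0.0027] rows>= 0.0859885655883995 0.043943982985378424
```

View pics/c_scene_i.png

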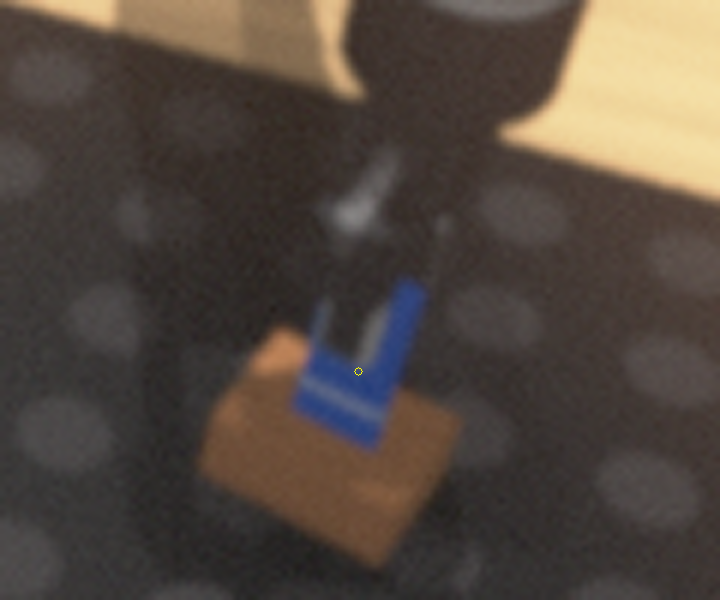

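View pics/c_top_i.png

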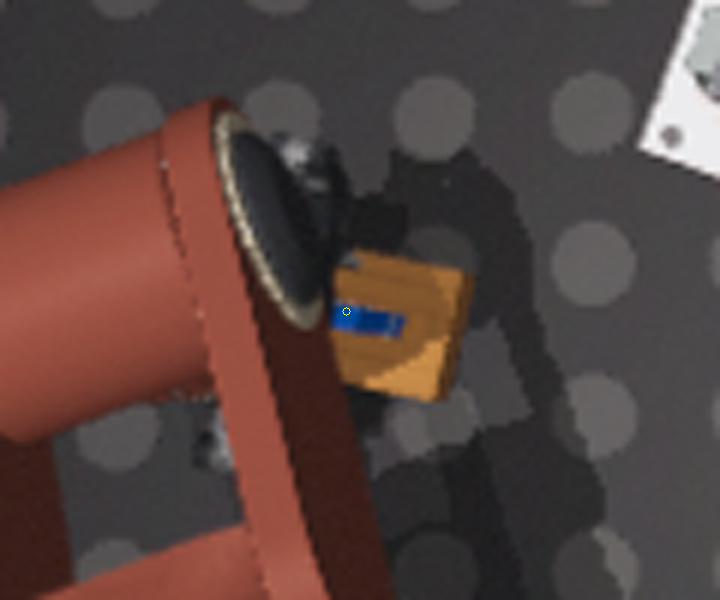

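The jaws straddle the block. I'll trim by 1–2 mm and close.

Request:
jog_arm(
  deltas=[
    [[0,0,0],[-0.001,0.002,0.002],0.04],
    [[0,0,0],[-0.001,0.002,0.002],0.04],
    [[0,0,0],[-0.001,0.002,0.002],0.03],
    [[0,0,0],[-0.001,0.002,0.002],0.02],
    [[0,0,0],[-0.001,0.002,0.002],0.0],
    [[0,0,0],[-0.001,0.002,0.002],0.0],
    [[0,0,0],[-0.001,0.002,0.002],0.0],
    [[0,0,0],[-0.001,0.002,0.002],0.0],
    [[0,0,0],[-0.001,0.002,0.002],0.0],
    [[0,0,0],[-0.001,0.002,0.002],0.0],
  ],
  squeeze=50,
)

```text
t: 12.07
tool_pos: [0.4885, 0.2513, 0.0587]
tool_rot: [-3.12, 0.36, -0.002]
contact_force: [1.6, -0.1, 1.7]
opening: 0.0086
```

```bash
python3 look.py j 425 220
```

```text
12.1167 [0.4885 0.2513 0.0587] [-3.1205  0.3603 -0.0018] open 0.008128920442622816 F [1.7397 0.9148 1.6223] T [-0.025  -0.3648  0.0037] proj [423.4259 231.6137]
crop origin 365 170 x6
```

View pics/c_scene_j.png

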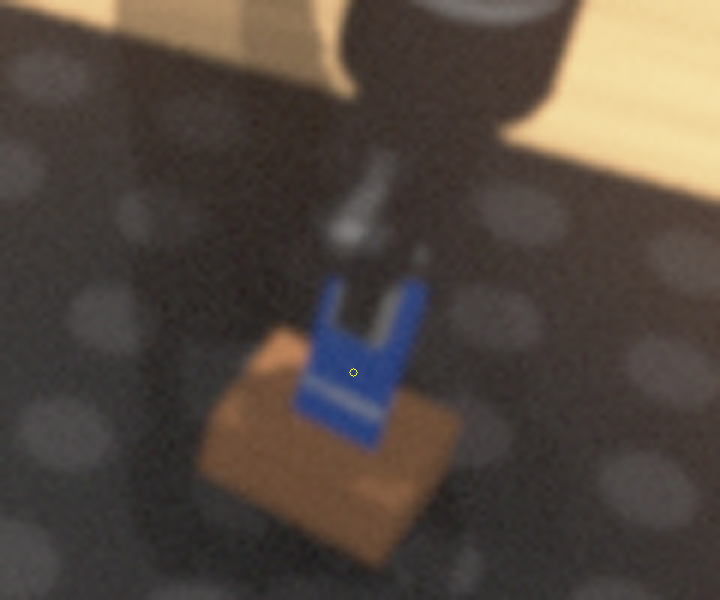

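The block is gripped at about 8.5 mm opening, and the pad bottom at crop (358,338) is well above the white line at (342,400). Lifting.

Request:
jog_arm(
  deltas=[
    [[0,0,0],[0,0,-0.005],0.0],
    [[0,0,0],[0,0,-0.015],0.0],
    [[0,0,0],[0,0,-0.03],0.0],
    [[0,0,0],[0,0,-0.06],0.0],
    [[0,0,0],[0,0,-0.1],0.0],
    [[0,0,0],[0,0,-0.14],0.0],
    [[0,0,0],[0,0,-0.14],0.0],
    [[0,0,0],[0,0,-0.14],0.0],
  ],
)

```text
t: 12.78
tool_pos: [0.4893, 0.252, 0.2025]
tool_rot: [-3.118, 0.36, -0.008]
contact_force: [0.6, -0.1, -1.8]
opening: 0.0084
```

```bash
python3 go.py 0.5857 0.0382 0.195 -21.3
```

```text
t 12.7833 pos [0.4893 0.252  0.2025] yaw -13.161953067774832 tilt 0.34706989708495295 q [ 0.34   -0.13    1.7914  0.0006  1.4742  0.5697] F [ 0.5897 -0.093  -1.8182] open 0.00836015535203228
turn [-0.2326 -0.258   8.1385] shift [0.1425 0.1862 0.0075] rows>= 5.626661875501708 1.1377013100371138
```

Request:
jog_arm(
  deltas=[
    [[0,0,2],[0.03,0.04,0],0.0],
    [[0,0,4],[0.055,0.072,0],0.0],
    [[0,0,6],[0.08,0.105,0],0.0],
    [[0,0,8.1],[0.105,0.137,0.004],0.0],
    [[0,0,8.1],[0.13,0.17,0.004],0.0],
    [[0,0,8.1],[0.1425,0.186,0.004],0.0],
    [[0,0,8.1],[0.1425,0.186,0.004],0.0],
    [[0,0,8.1],[0.1425,0.186,0.004],0.0],
    [[0,0,8.1],[0.1425,0.186,0.004],0.0],
    [[0,0,8.1],[0.1425,0.186,0.004],0.0],
    [[0,0,8.1],[0.1425,0.186,0.004],0.0],
  ],
)

```text
t: 13.7
tool_pos: [0.5836, 0.0389, 0.1938]
tool_rot: [-3.088, 0.577, 0.002]
contact_force: [0.0, 1.1, -1.1]
opening: 0.0084
```

```bash
python3 look.py k 325 190; python3 look.py k 312 200 top; python3 go.py 0.5857 0.0382 0.17 -21.3
```

```text
13.75 [0.5837 0.0388 0.194 ] [-3.088  0.577  0.001] open 0.008337063919682636 F [ 0.6932  0.4952 -1.2645] T [0.0217 0.033  0.054 ] proj [326.5487 187.1582]
crop origin 265 140 x6
13.8 [0.5839 0.0387 0.1942] [-3.088   0.5773  0.0005] open 0.00858527232362692 F [ 1.1043 -0.03   -1.2668] T [ 0.0419  0.0112 -0.0423] proj [309.2484 197.6967]
crop origin 252 150 x6
t 13.8 pos [0.5839 0.0387 0.1942] yaw -21.178208422678523 tilt 0.01721833956271476 q [-0.0611 -0.0356  1.7165  0.0001  1.461   0.3086] F [ 1.1043 -0.03   -1.2668] open 0.00858527232362692
turn [0.0006 0.0172 0.1218] shift [ 0.0019 -0.0002  0.0242] rows>= 0.5821332262507293 0.017179157099417718
```

View pics/c_scene_k.png

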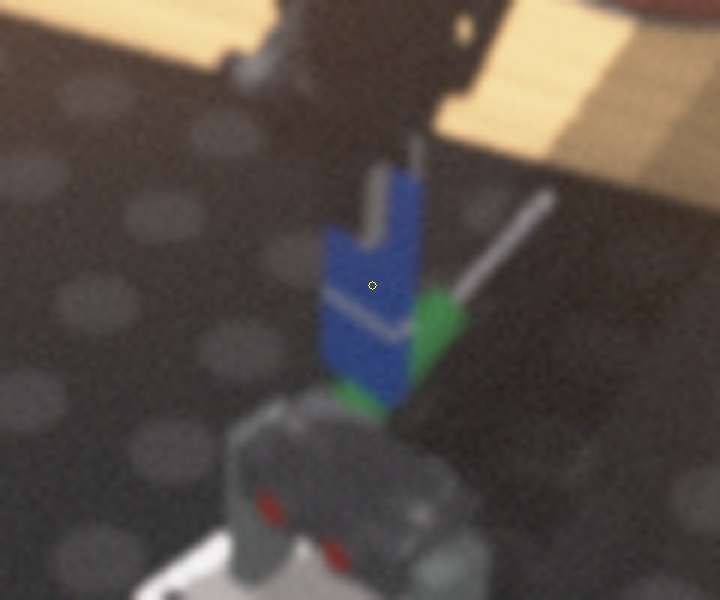

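View pics/c_top_k.png

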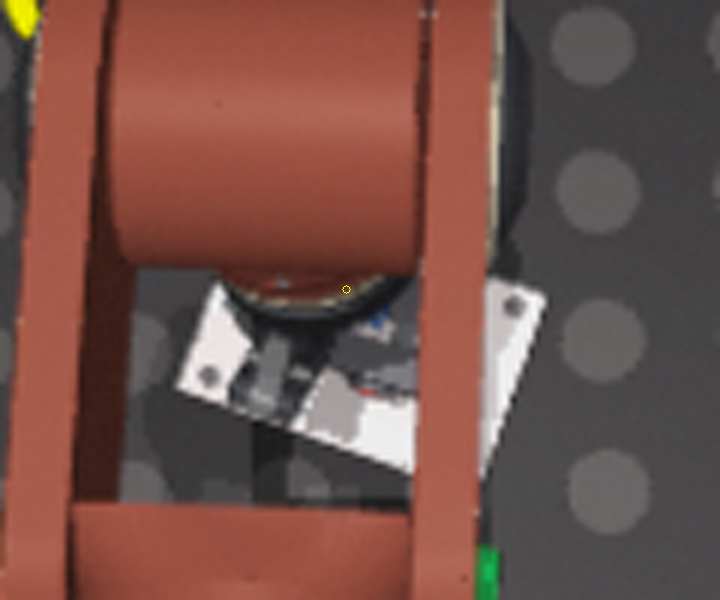

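The block hangs above the caliper. Its white line runs in the scene crop from (325,290) to a corner at (397,338) to (412,326). I'll convert those to a position in the scene camera's own frame.

```bash
python3 - <<'E'
from h import *
s=cv2.imread("pics/scene_k.png")
A=cv2.resize(s[155:215,310:345],None,fx=12,fy=10,interpolation=cv2.INTER_CUBIC);cv2.imwrite("pics/blk_k.png",A)
hsv=cv2.cvtColor(s,cv2.COLOR_BGR2HSV)
f=lambda u,v:np.array([265+(u+.5)/6-.5,140+(v+.5)/6-.5])
a=np.radians(-21.2);X=np.array([np.cos(a),np.sin(a)]);Y=np.array([-X[1],X[0]])
tcp=np.array([.5838,.0388])
for nm,u,z,x,y in[("line -y",f(325,290),.1855,5,-17),("line +y",f(397,338),.1855,5,17),("line -x+y",f(412,326),.1855,-5,17)]:
    w=onz("scene",u,z)[:2];c=w-X*x/1e3-Y*y/1e3;print(nm,w,"centre",c,"rel tcp x,y mm",(c-tcp)@X*1e3,(c-tcp)@Y*1e3)
p,q=proj("scene",[.5838,.0388,.1855]),0;print(p)
E
```

```text
line -y [0.584  0.0213] centre [0.5854 0.0389] rel tcp x,y mm 1.4860250260257701 0.6932969451355108
line +y [0.5965 0.054 ] centre [0.5857 0.04  ] rel tcp x,y mm 1.3443568209603975 1.8162466778792827
line -x+y [0.5885 0.0565] centre [0.587  0.0388] rel tcp x,y mm 3.013024098145144 1.1766312539365509
[326.3606 190.1931]
```

View pics/blk_k.png

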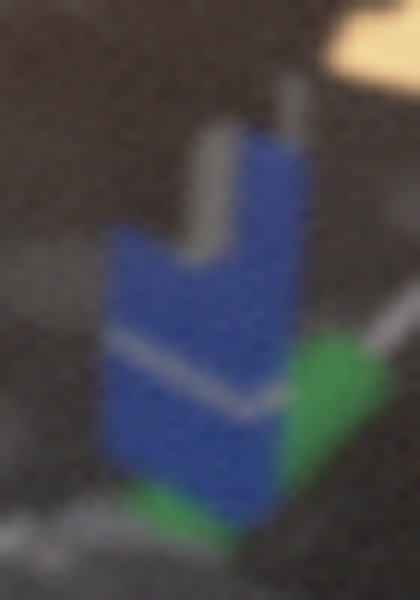

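Request:
jog_arm(
  deltas=[
    [[0,0,0],[0.0017,0.001,0.015],0.0],
    [[0,0,0],[0.0017,0.001,0.027],0.0],
    [[0,0,0],[0.0017,0.001,0.034],0.0],
    [[0,0,0],[0.0017,0.001,0.034],0.0],
    [[0,0,0],[0.0017,0.001,0.034],0.0],
  ],
)

```text
t: 14.22
tool_pos: [0.5848, 0.0363, 0.1593]
tool_rot: [3.088, -0.579, -0.003]
contact_force: [0.8, 0.1, -2.3]
opening: 0.0083
```

```bash
python3 look.py l 325 200; python3 look.py l 312 200 top; python3 go.py 0.5857 0.0382 0.15 -21.3
```

```text
14.2667 [0.5855 0.0362 0.1603] [-3.0877  0.5796  0.0003] open 0.00808818639533031 F [ 0.0645  0.3341 -1.1858] T [ 0.0372  0.0117 -0.0049] proj [324.5038 199.0118]
crop origin 265 150 x6
14.3167 [0.5858 0.0361 0.1608] [-3.0875  0.5796 -0.0012] open 0.008367368415964638 F [-0.0975  0.7803 -0.3875] T [0.029 0.001 0.065] proj [310.9841 198.8685]
crop origin 252 150 x6
t 14.3167 pos [0.5858 0.0361 0.1608] yaw -21.264878368118705 tilt 0.044151207864065845 q [-0.0652 -0.0083  1.746   0.      1.403   0.306 ] F [-0.0975  0.7803 -0.3875] open 0.008367368415964638
turn [-0.0148 -0.0416  0.0351] shift [-0.0009 -0.0019  0.0108] rows>= 0.26455613590610993 0.00787991250705969
```

View pics/c_scene_l.png

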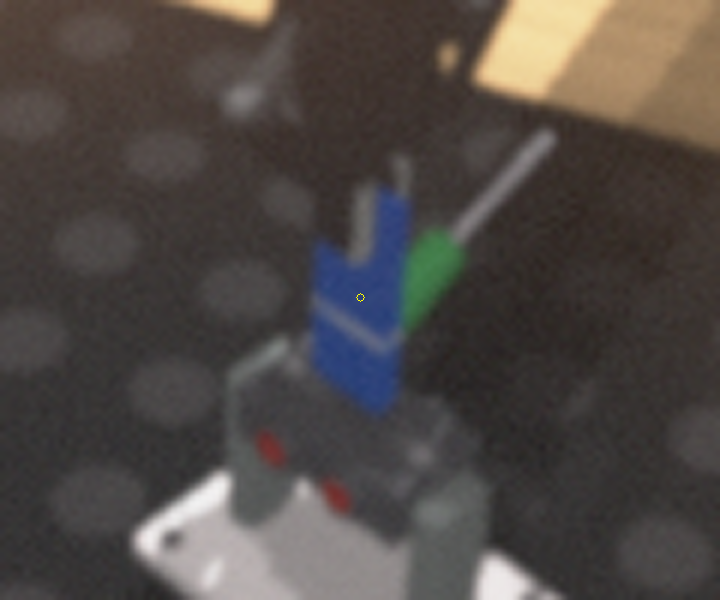

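```bash
cat > blk.py <<'E'
import sys
from h import *
# args: crop x0 y0, line z, 3 points u v, tcp x y
v=[float(a) for a in sys.argv[1:]]
x0,y0,z=v[:3]
a=np.radians(-21.2);X=np.array([np.cos(a),np.sin(a)]);Y=np.array([-X[1],X[0]]);win=np.array([.5864,.0369])
for i,(x,y) in enumerate([(5,-17),(5,17),(-5,17)]):
    u=np.array([x0,y0])+(np.array(v[3+2*i:5+2*i])+.5)/6-.5
    c=onz("scene",u,z)[:2]-X*x/1e3-Y*y/1e3;print("centre",c,"rel window(scene) x,y mm",(c-win)@X*1e3,(c-win)@Y*1e3)
E
python3 blk.py 265 150 .152 315 298 388 350 402 337
python3 - <<'E'
import cv2
s=cv2.imread("pics/scene_l.png");cv2.imwrite("pics/blk_l.png",cv2.resize(s[170:225,310:360],None,fx=12,fy=10,interpolation=cv2.INTER_CUBIC))
E
```

```text
centre [0.5862 0.0362] rel window(scene) x,y mm 0.06348694215363276 -0.7114661103515274
centre [0.5878 0.0391] rel window(scene) x,y mm 0.5532992726228823 2.5613108101345654
centre [0.5888 0.0375] rel window(scene) x,y mm 2.0533565474851123 1.4304988088054986
```

View pics/blk_l.png

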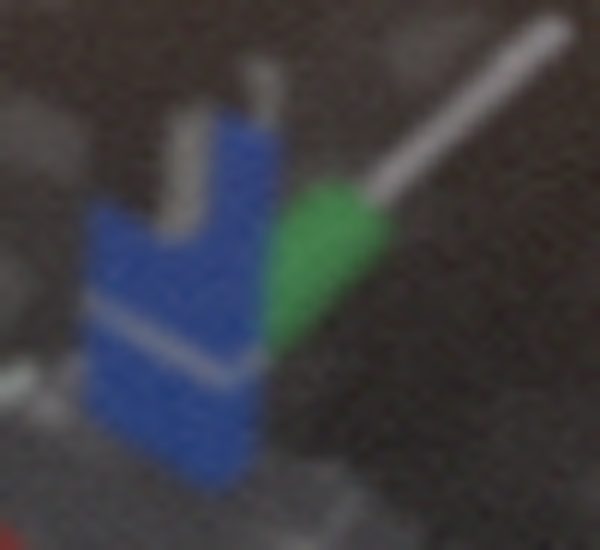

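View pics/c_top_l.png

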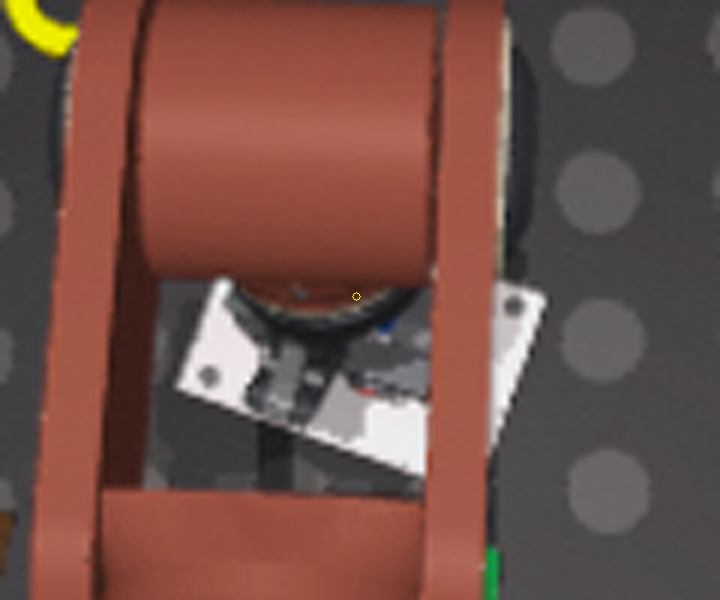

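Measured against the window, the block is off by under 1 mm across and about 1 mm along, which is inside the nose lead-in. Going down in small steps and watching the force.

Request:
jog_arm(
  deltas=[
    [[0,0,0],[0,0,0.003],0.0],
    [[0,0,0],[0,0,0.006],0.0],
    [[0,0,0],[0,0,0.009],0.0],
    [[0,0,0],[0,0,0.011],0.0],
    [[0,0,0],[0,0,0.013],0.0],
    [[0,0,0],[0,0,0.013],0.0],
  ],
)

```text
t: 14.82
tool_pos: [0.5856, 0.0364, 0.147]
tool_rot: [-3.087, 0.58, -0.0]
contact_force: [-0.8, 1.0, -1.8]
opening: 0.0085
```

```bash
python3 look.py m 325 200;python3 go.py 0.5857 0.0382 0.15 -21.3
```

```text
14.8667 [0.5856 0.0363 0.1471] [-3.087   0.5797  0.0001] open 0.00868224440176445 F [ 0.8117  1.5189 -2.3204] T [ 0.2873 -0.0798  0.0441] proj [324.3216 203.4715]
crop origin 265 150 x6
t 14.8667 pos [0.5856 0.0363 0.1471] yaw -21.272672715300228 tilt 0.03772510865630243 q [-0.0652  0.0028  1.7585  0.0007  1.3802  0.3059] F [ 0.8117  1.5189 -2.3204] open 0.00868224440176445
turn [-0.0362  0.0107  0.0273] shift [-0.0005 -0.0018 -0.0029] rows>= 0.08289095128361583 0.0065057126378857905
```

View pics/c_scene_m.png

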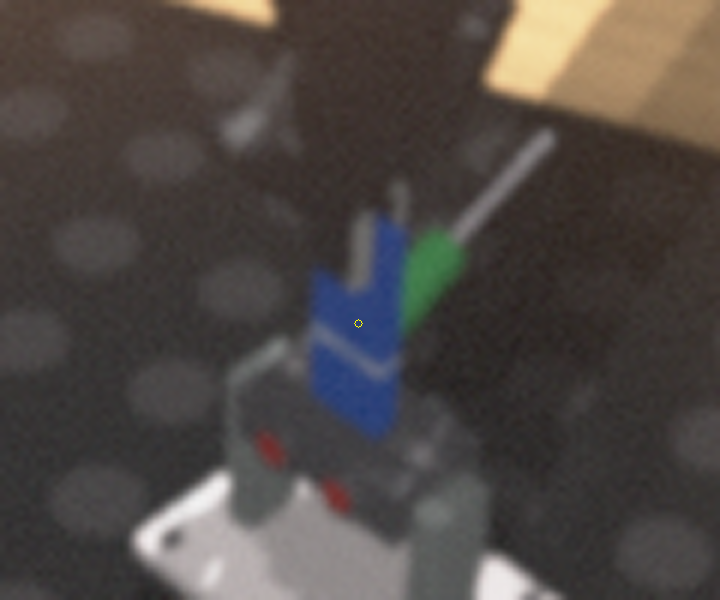

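At 5 mm in there is a light +y push of 1.5 N with a matching moment, so the foot is touching the -y end. I'll shift about 1.2 mm toward +y and carry on.

Request:
jog_arm(
  deltas=[
    [[0,0,0],[0,-0.0012,0],0.0],
    [[0,0,0],[0,-0.0012,0],0.0],
    [[0,0,0],[0,-0.0012,0.002],0.0],
    [[0,0,0],[0,-0.0012,0.004],0.0],
    [[0,0,0],[0,-0.0012,0.004],0.0],
  ],
)

```text
t: 15.28
tool_pos: [0.5856, 0.0372, 0.1426]
tool_rot: [3.088, -0.58, -0.001]
contact_force: [0.6, 0.3, -0.5]
opening: 0.0088
```

```bash
python3 look.py n 325 200;python3 go.py 0.5857 0.0382 0.15 -21.3
```

```text
15.3333 [0.5857 0.0372 0.1428] [ 3.0875 -0.58   -0.0012] open 0.008698506351221394 F [-0.6293  0.4972 -0.9939] T [ 0.0005 -0.0317 -0.0189] proj [324.5826 205.0294]
crop origin 265 150 x6
t 15.3333 pos [0.5857 0.0372 0.1428] yaw -21.27686575326441 tilt 0.045420951910538195 q [-0.0634  0.0075  1.7612  0.      1.3736  0.3079] F [-0.6293  0.4972 -0.9939] open 0.008698506351221394
turn [0.0135 0.0434 0.0231] shift [-0.0004 -0.001  -0.0072] rows>= 0.1740985763337452 0.007119471824365571
```

Now 9 mm in with no force. Continuing down.

Request:
jog_arm(
  deltas=[
    [[0,0,0],[0,-0.0005,0.003],0.0],
    [[0,0,0],[0,-0.0005,0.006],0.0],
    [[0,0,0],[0,-0.0005,0.009],0.0],
    [[0,0,0],[0,-0.0005,0.012],0.0],
    [[0,0,0],[0,-0.0005,0.012],0.0],
  ],
)

```text
t: 15.75
tool_pos: [0.5855, 0.0376, 0.1301]
tool_rot: [3.087, -0.58, -0.003]
contact_force: [-0.3, 0.2, -1.6]
opening: 0.0083
```

```bash
python3 look.py o 325 205;python3 go.py 0.5857 0.0382 0.1137 -21.3
```

```text
15.8 [0.5857 0.0376 0.1306] [ 3.0874 -0.5798 -0.0019] open 0.00824339184643001 F [-0.443   0.3629 -1.0548] T [ 0.0185  0.002  -0.0537] proj [324.5744 209.1019]
crop origin 265 155 x6
t 15.8 pos [0.5857 0.0376 0.1306] yaw -21.272721760183526 tilt 0.07047683557384374 q [-0.0626  0.0189  1.771  -0.      1.3529  0.3087] F [-0.443   0.3629 -1.0548] open 0.00824339184643001
turn [0.0229 0.0667 0.0273] shift [-0.0002 -0.0005  0.0169] rows>= 0.40438431583191964 0.010555381716015968
```

View pics/c_scene_o.png

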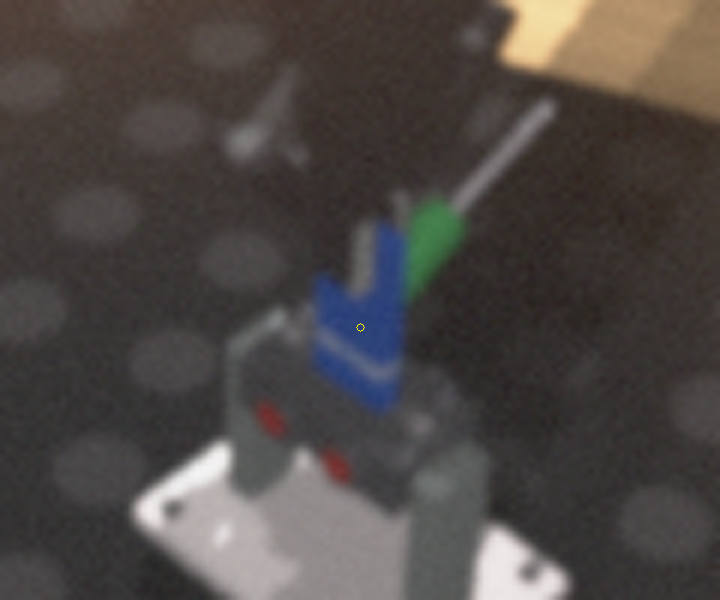

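The block is sliding in freely, and the line at crop (355,355) is still above the top face. Going down the last 17 mm.

Request:
jog_arm(
  deltas=[
    [[0,0,0],[0,0,0.003],0.0],
    [[0,0,0],[0,0,0.006],0.0],
    [[0,0,0],[0,0,0.009],0.0],
    [[0,0,0],[0,0,0.012],0.0],
    [[0,0,0],[0,0,0.015],0.0],
    [[0,0,0],[0,0,0.017],0.0],
    [[0,0,0],[0,0,0.017],0.0],
    [[0,0,0],[0,0,0.017],0.0],
  ],
)

```text
t: 16.47
tool_pos: [0.586, 0.0376, 0.1141]
tool_rot: [3.088, -0.58, -0.001]
contact_force: [0.9, -0.1, -1.4]
opening: 0.0082
```

```bash
python3 look.py p 325 210; python3 look.py p 436 226 top; python3 go.py 0.5857 0.0382 0.1137 -21.3; python3 - <<'E'
import cv2
s=cv2.imread("pics/scene_p.png");cv2.imwrite("pics/blk_p.png",cv2.resize(s[180:250,290:360],None,fx=10,fy=8.5,interpolation=cv2.INTER_CUBIC))
E
```

```text
16.5167 [0.5862 0.0376 0.1143] [ 3.0876 -0.5798  0.0002] open 0.008499937061534558 F [-0.4618  0.2864 -1.3743] T [-0.055   0.0003  0.0017] proj [324.2195 214.4073]
crop origin 265 160 x6
16.5667 [0.5863 0.0376 0.1145] [-3.0876  0.5798 -0.0005] open 0.008229193361131955 F [ 0.9833 -0.2842 -0.2463] T [-0.0322 -0.0561 -0.0796] proj [311.2725 201.2859]
crop origin 376 176 x6
t 16.5667 pos [0.5863 0.0376 0.1145] yaw -21.272491017678277 tilt 0.019948417673082502 q [-0.0625  0.0344  1.7833  0.      1.3236  0.3087] F [ 0.9833 -0.2842 -0.2463] open 0.008229193361131955
turn [-0.0067 -0.0188  0.0275] shift [-0.0008 -0.0003  0.0008] rows>= 0.0274040199298641 0.004746022965273851
```

View pics/blk_p.png

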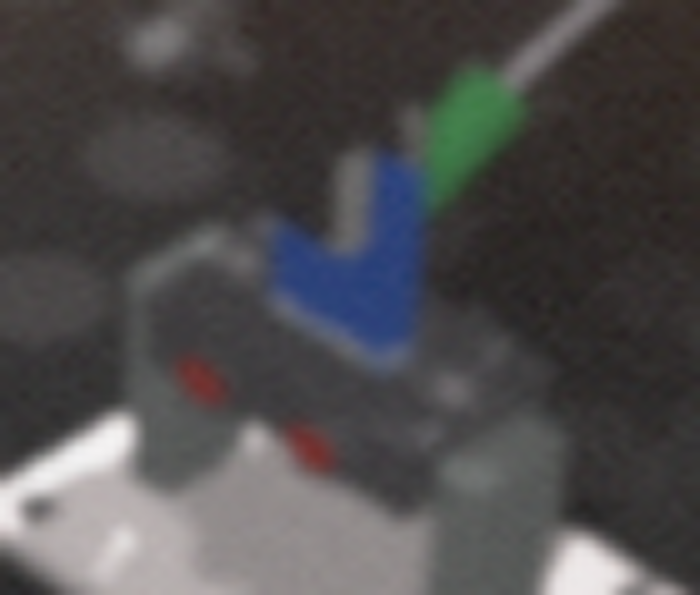

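View pics/scene_p.png

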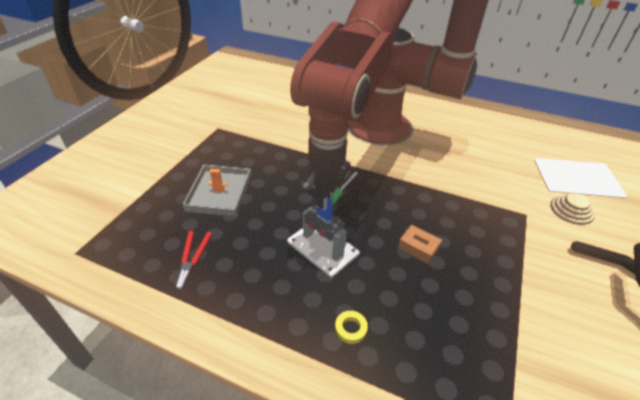

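The white line is right at the caliper's top face, just showing along (280,300) to (405,355). The spacer stands in the tray at (217,180), and the bystanders haven't moved. I'll let it settle, then hand in.

Request:
jog_arm(
  deltas=[
    [[0,0,0],[0,0,0],0.0],
    [[0,0,0],[0,0,0],0.0],
    [[0,0,0],[0,0,0],0.0],
  ],
)

```text
t: 16.82
tool_pos: [0.5862, 0.0376, 0.1145]
tool_rot: [-3.088, 0.58, -0.0]
contact_force: [0.6, -0.2, -1.1]
opening: 0.0084
```

```bash
python3 - <<'E'
from station import ctrl,job
o=ctrl.get_obs();print(o["t"],o["tool_pos"],o["contact_force"],o["wrist_torque"],o["opening"])
print(job.finish_job())
E
```

```text
16.8167 [0.586243   0.037637   0.11446234] [ 0.58056276 -0.20357847 -1.08304718] [0.00078221 0.02946024 0.00369674] 0.008441272193773622
the job is handed in; nothing more can be done
None
```

I pulled the spacer out and left it standing, released, in the tray. The bleed block is down in the window, still gripped, and I handed the job in at 16.8 s.

**Last checks**
- **Block height:** the white line is at the caliper's top face in the picture. The arm pose puts it about 1 mm above.
- **Forces:** contact force was about 1 N, roughly the block's weight, with almost no moment. Tilt was below 0.1°, and the jaws stayed closed at 8.4 mm.
- **Spacer:** it is upright near the middle of the tray.
- **Bystanders:** the tape, screwdriver and pliers look unmoved in the last picture. I did not measure them.

**What disagreed**
- **Cameras:** the two views differed by 4–5 mm on the fixture's position. I averaged them, compared the block with the window in the scene view, and shifted the block about 1.7 mm after light contact with the window's -y end on the way in.
- **Finger tips:** in the scene view the tips appeared about 25 mm above the stated TCP. I did not find out why. Because of this, both parts were gripped higher up than planned, but both grips held.
- **Finger opening:** it read 8–9 mm on the 10 mm parts.

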